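# Lay out the strip-test tray

## Task

Lay out the tray for the next strip test: put the sample cup that has its lid on, the dropper bottle, the timer and the tweezers each in the middle of the nest made for it on the tray, cup and bottle upright, timer flat with its keys up and square to its nest, tweezers lying along their cradle on both saddles. Leave the open cup and the plastic pipette where they are; they look alike but do not belong.

Things in the scene. Friction and masses are not known exactly. Their poses are not given: they have to be found in the camera images.
- sample_cup_mid (a point): The closed sample cup: white, round, with a flat screw lid. 70 mm tall with its lid; the lid is 58 mm across and 12 mm tall (the top 12 mm), the body below it is 52 mm across under the lid and narrows evenly to 44 mm at the foot. It stands upright. The point is its centre, 35 mm above its underside; z is up its axis.
- dropper_bottle_mid (a point): The dropper bottle: small round bottle 74 mm tall, body 25 mm across for the lower 48 mm, above that a cap 18 mm across at its foot that narrows to the nozzle. It stands upright. The point is its centre on the axis, 37 mm above its underside; z is up its axis.
- timer_mid (a point): The bench timer: flat, light-coloured, nearly square block with a small display and three round keys on top, 66 mm (x) by 64 mm (y), 16 mm high (19 mm over the keys). It lies flat, keys up. The point is in the middle of it, 8 mm above its underside; x and y run square to its sides.
- tweezers_mid (a point): The steel tweezers, lying flat: 121 mm long (along y), 9 mm high, 12.5 mm wide over both legs at the middle, where they are best gripped, and narrowing to both ends. They are rigid (the legs do not give). The point is the middle of them, 4.5 mm above their underside.
- open_cup_mid (a point): Look-alike that stays where it stands: an empty white cup with no lid, open at the top, 60 mm tall and 57 mm across the rim. The point is its centre, 30 mm above its underside.
- dropper_mid (a point): Look-alike that stays where it lies: a white plastic transfer pipette, 127 mm long (along y), with a bulb 12 mm thick at its +y end and a thin straight stem 5 mm thick. The point is half-way along it, 6 mm above the bench.
- cup_nest_seat (a point): Nest for the sample cup: dark grey plate 94 x 94 mm with the larger round rim, 66 mm inside diameter, 5 mm thick, 8 mm high above the seat. The point is the centre of the flat seat inside the rim, which lies 9 mm above the bench; z is up. All four nests are fixed side by side, in changing order, on a steel tray of 170 x 440 mm with a rim 10 mm high; their centres are 104 mm apart. The tray does not move.
- bottle_nest_seat (a point): Nest for the dropper bottle: dark grey plate 94 x 94 mm with the smaller round rim, 42 mm inside diameter, 5 mm thick, 10 mm high above the seat. The point is the centre of the flat seat inside the rim, 9 mm above the bench; z is up.
- timer_nest_seat (a point): Nest for the timer: dark grey plate 94 x 94 mm with four L-shaped corner lips, 6 mm high above the seat, that enclose a square of 82 x 82 mm; each lip reaches 18 mm along the sides from the corner, so the middle of each side is open for fingers. The point is the centre of the seat, 9 mm above the bench; x and y run along the sides.
- tweezer_cradle_seat (a point): Cradle for the tweezers: dark grey plate 56 x 160 mm (long way along y) with two saddles 14 mm wide, 40 mm either side of its middle. The tweezers lie across both saddles along y, either way round. Each saddle has a flat top 19 mm above the bench between two side lips 10 mm high and 32 mm apart; the saddles stand 10 mm above the plate, and the 66 mm between them is open for fingers. The point is the middle between the saddles at the level of their flat tops; z is up.

How it is judged:
By the outcome, as a careful person would: the job done as asked, in the order asked, and still so for the second after the job is handed in, with the robot touching nothing.
It also fails if it takes over 96 s, if anything falls off the work surface, if the arm or the gripper's body presses on something with over 40 N, if the wrist force passes 120 N, or if a joint passes its speed limit or range.

## Robot

A 6-joint arm with a two-finger parallel gripper is mounted at the origin on a cart in front of the work surface, level with it; the furniture and walls round the work are solid. World frame = base frame: x ahead of the robot, y to its left, z up, the work surface at z = 0. Lengths are in m, angles in degrees, forces in N, time in s.
With the tool pointing down it reaches from about 0.3 to 0.75 m from the base axis. Payload 8.5 kg.
Tool frame: the origin (TCP) lies between the finger pads; the fingertips stand 17 mm ahead of it and the grasp point (between the pads) lies 2 mm behind it; z points along the fingers, y is the direction in which the jaws open and shut (so a half turn about z gives the same grasp; the last joint's range is limited). The gripper opens to 85 mm and grips with 20 to 120 N. Pads are 22 mm wide; open, the fingers measure 114 mm over their backs; the gripper's body (76 mm by 85 mm) begins 54 mm behind the grasp point. The pads swing forward as they close: fully open they stand 13 mm farther back than shut.
Start: joints at [-81.434, 21.807, 74.336, -0, 83.858, -12.336], TCP at [0.196, -0.514, 0.248] pointing down, gripper open.
Joint ranges: [-178.18, 178.18], [-50.72, 133.34], [12.68, 142.11], [-81.47, 261.47], [9.98, 163.14], [-165.26, 165.26]. Speed limits (degrees/s): [136.94, 136.94, 180, 180, 180, 180].

## Interface

Orientations are given as a 3x3 rotation matrix whose columns are the frame's x, y, z axes.
In Python, from rig import readout, eyes, env gives the robot as it stands.
- The arm moves only by the tool arm_command, never from a script. Its argument "rows" is text: rows parted by semicolons, each of 7 numbers parted by spaces: the closure, from 0 (fully open) to 1 (shut), then the shift along the tool's x, y, z in mm, then the turn, a rotation vector about the tool's x, y, z in degrees. In form: grip dx dy dz rx ry rz; .... A call has 1 to 5 rows; each row shifts and turns the commanded pose from where the row before left it, along the tool's axes as they then stand; what a row does not reach is not made up. A row lasts 1/12 s, in which the tool goes at most 41.7 mm and 7.16 degrees, less where a joint would pass 70% of its speed; a pose out of reach is approached as far as the arm can. A call with a gripper value outside its range is refused whole. The fingers move at their own pace and stop on an object; "squeeze" is the grip in N (left out, the last holds). Time passes only in rows, so rows that do not move let the fingers close. It gives the time, the measured TCP pose, the force and the opening at its end, in the units of the state.
- readout.observe(): the state, without advancing time (a new reading comes with each control period).
- eyes.get_image(name): name is "scene" or "top" or "wrist"; returns the picture (480x640x3 uint8, red, green, blue); there is no depth.
- eyes.camera_model(name): a dict with "mtx" (3x3 intrinsics, pixels), "view" (4x4, takes a point from world to camera coordinates). Camera axes: x right, y up, looking along -z (the intrinsics and any distortion apply to the point x, -y, -z); pixel columns grow to the right and rows downward; lengths in m; the calibration is good to about 2 mm. A picture is of the moment at which its call begins: read the wrist's pose just before it. camera_model takes no time and is no camera call; for the wrist camera it gives the pose at the moment of the call.
- env.close_job(): hands the job in, once; it reports no verdict.
The state is a dict: "time_s": time; "q": joint angles; "qvel": joint speeds; "joint_efforts": joint torques, N m; "position": TCP position; "tool_rot": TCP orientation; "ft_force": force on the tool from outside, world axes, zero at the start; "wrist_torque": the same for the moment, N m; "grip_width": finger opening in m.
Only numpy, scipy, OpenCV 4.12 (cv2) and the standard library are available. Lean on these libraries where they do the work, as an engineer would, in place of code of your own. Each camera call takes 0.05 s, during which the arm holds its last target. There are 200 camera calls.

## Working session

There is one attempt and no reset: what is moved stays moved. The work goes in short steps, Python scripts to look and compute and a tool call to move; the robot and the scene stay as the last step left them, time stands still between calls to the robot, and variables do not carry over. Pictures are saved under pics/ and viewed, about 12 in all and at most 16, crops included, and the job is handed in when it is done.

Besides the shell and the picture viewer there is one more tool, called after ">>>" as name(argument=value, ...), one argument or row to a line, values as JSON. arm_command: Moves the arm, as the interface text tells. Its arguments: {"type":"object","properties":{"rows":{"type":"string"},"squeeze":{"type":"number"}},"required":["rows"]}

```bash
mkdir -p pics; ls; python3 - <<'E'
from rig import readout, eyes, env
import cv2,numpy as np
for n in("scene","top"):
    cv2.imwrite(f"pics/{n}0.png",eyes.get_image(n)[:,:,::-1]); 
    m=eyes.camera_model(n); print(n,m)
o=readout.observe();print(o)
E
```

```text
pics
scene {'mtx': array([[467.45081028,   0.        , 305.67985607],
       [  0.        , 467.45081028, 239.12996912],
       [  0.        ,   0.        ,   1.        ]]), 'view': array([[-7.38626875e-01, -6.74114352e-01, -4.23606929e-04,
         3.96484243e-01],
       [ 5.02020595e-01, -5.50482964e-01,  6.67041100e-01,
        -3.23674631e-01],
       [-4.49895167e-01,  4.92481824e-01,  7.45020799e-01,
        -8.14600840e-01],
       [ 0.00000000e+00,  0.00000000e+00,  0.00000000e+00,
         1.00000000e+00]])}
top {'mtx': array([[537.08437772,   0.        , 325.12751775],
       [  0.        , 537.08437772, 238.81674186],
       [  0.        ,   0.        ,   1.        ]]), 'view': array([[-0.02666985, -0.9991394 , -0.03176759,  0.02853805],
       [ 0.99570156, -0.02937093,  0.0878393 , -0.5582528 ],
       [-0.08869675, -0.02928838,  0.99562798, -1.25529923],
       [ 0.        ,  0.        ,  0.        ,  1.        ]])}
{'time_s': 0.1, 'q': array([-8.14337987e+01,  2.18378960e+01,  7.43795798e+01, -2.43075010e-05,
        8.38560758e+01, -1.23366211e+01]), 'qvel': array([ 0.05167038, -0.0305389 , -0.18127453, -0.06754807,  0.01333095,
        0.04202535]), 'joint_efforts': array([ 5.48249198e-03, -4.49215150e+01, -2.31656867e+01, -7.01271370e-05,
        3.56530734e-03,  5.22972982e-06]), 'position': array([ 0.19618593, -0.51357103,  0.24777121]), 'tool_rot': array([[ 9.34186911e-01,  3.56783939e-01, -1.91629385e-04],
       [ 3.56783886e-01, -9.34186088e-01,  1.26933357e-03],
       [ 2.73860327e-04, -1.25416509e-03, -9.99999176e-01]]), 'ft_force': array([-0.15045008, -0.16591867, -0.63553914]), 'wrist_torque': array([0.03065444, 0.00324718, 0.01303371]), 'grip_width': 0.0857162456994551}
```

View pics/top0.png

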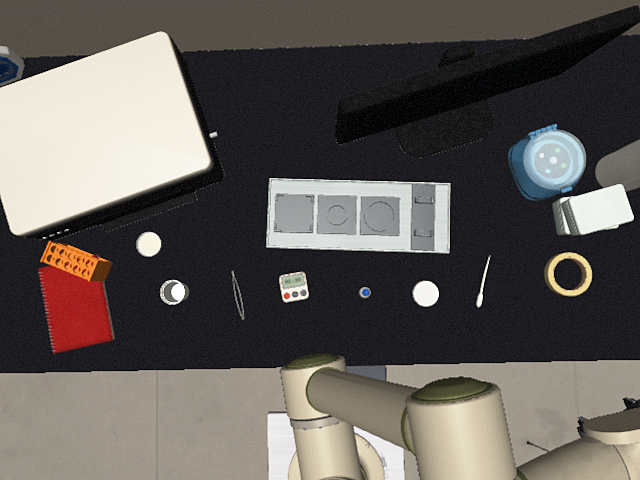

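View pics/scene0.png

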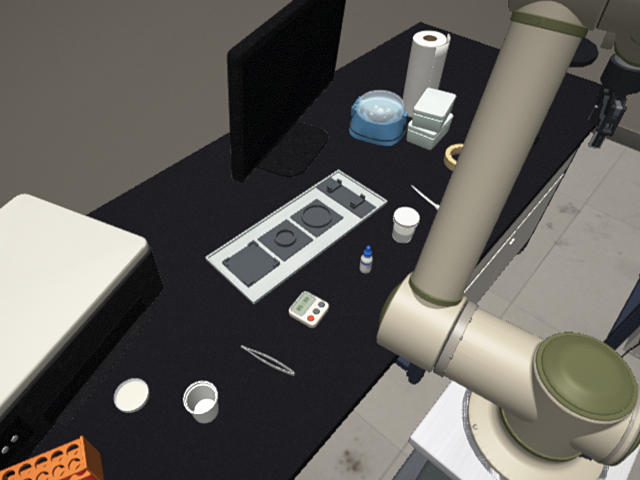

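The top view shows the timer (294,288), bottle (365,293), lidded cup (425,293) and tweezers (238,295). The tray nests run left to right: timer (294,214), bottle (337,214), cup (380,215), cradle (423,217). The look-alikes are at (174,292) and (484,282).

```bash
cat > h.py <<'E'
from rig import readout, eyes, env
import cv2,numpy as np
def ray(m,u,v):
    V=m["view"];K=m["mtx"];R=V[:3,:3];c=-R.T@V[:3,3]
    d=np.linalg.inv(K)@[u,v,1];d=R.T@np.array([d[0],-d[1],-d[2]]);return c,d
def cast(m,u,v,z):
    c,d=ray(m,u,v);return c+d*(z-c[2])/d[2]
def proj(m,p):
    q=m["view"][:3,:3]@np.asarray(p)+m["view"][:3,3];q=m["mtx"]@[q[0],-q[1],-q[2]];return q[:2]/q[2]
def togo(p,yaw=None,o=None):
    """tool-axis shift (mm) to world point p; optional jaw (tool y) heading yaw deg -> rz"""
    o=o or readout.observe();R=o["tool_rot"];d=R.T@(np.asarray(p)-o["position"])*1e3
    s=f"shift {np.round(d,1)}"
    if yaw is not None:
        a=np.degrees(np.arctan2(R[1,1],R[0,1]));r=(a-yaw+90)%180-90  # tool z down: +rz lowers heading
        s+=f" rz {r:.1f}"
    return s
E
python3 - <<'E'
from h import *
im=cv2.imread("pics/top0.png");m=eyes.camera_model("top")
hsv=cv2.cvtColor(im,cv2.COLOR_BGR2HSV)
def blobs(mask,roi,amin=15):
    x0,y0,x1,y1=roi;k=np.zeros_like(mask);k[y0:y1,x0:x1]=mask[y0:y1,x0:x1]
    cs,_=cv2.findContours(k,cv2.RETR_EXTERNAL,cv2.CHAIN_APPROX_NONE)
    return [cv2.minAreaRect(c) for c in sorted(cs,key=cv2.contourArea)[::-1] if cv2.contourArea(c)>amin]
br=((hsv[:,:,2]>90)*255).astype(np.uint8)
for n,roi,z in(("tweez",(222,262,252,330),.006),("timer",(272,265,316,310),.016),("bottle",(350,280,380,305),.06),("cup",(405,272,445,315),.07),("pip",(470,250,500,315),.006),("tray",(260,172,460,260),.01),("opencup",(155,275,195,310),.06)):
    for r in blobs(br,roi)[:2]:
        b=cv2.boxPoints(r);w=np.array([cast(m,*p,z)[:2] for p in b]);e=w[1]-w[0],w[2]-w[1];e=max(e,key=np.linalg.norm)
        print(n,np.round(r[0],1),cast(m,*r[0],z).round(4),"sides",np.linalg.norm(w[1]-w[0]).round(3),np.linalg.norm(w[2]-w[1]).round(3),"longdir",np.degrees(np.arctan2(e[1],e[0])).round(1))
for n,p in(("timer",(294.5,213.5)),("bottle",(337,214.5)),("cup",(380,215.5)),("cradle",(423,217))):print(n,cast(m,*p,.015).round(4))
cv2.imwrite("pics/c1.png",cv2.resize(im[170:330,220:470],None,fx=3.2,fy=3.2,interpolation=2))
o=readout.observe();V=eyes.camera_model("wrist");print(V["mtx"]);c=-V["view"][:3,:3].T@V["view"][:3,3];R=o["tool_rot"];print("cam in tool",R.T@(c-o["position"]),(R.T@V["view"][:3,:3].T).round(3))
E
```

```text
tweez [237.3 295. ] [0.4308 0.2287 0.006 ] sides 0.016 0.118 longdir -169.3
timer [293.4 286.5] [0.4476 0.0918 0.016 ] sides 0.065 0.067 longdir -171.3
bottle [364.5 292. ] [ 0.4307 -0.0752  0.06  ] sides 0.025 0.023 longdir -91.5
cup [425.  293.5] [ 0.4238 -0.2115  0.07  ] sides 0.059 0.056 longdir -91.5
pip [482.9 280.8] [ 0.4492 -0.3596  0.006 ] sides 0.127 0.013 longdir -14.2
tray [358.3 215. ] [ 0.6154 -0.0685  0.01  ] sides 0.173 0.446 longdir -93.7
opencup [174. 292.] [0.4423 0.3656 0.06  ] sides 0.066 0.055 longdir -91.5
timer [0.6233 0.0855 0.015 ]
bottle [ 0.6177 -0.017   0.015 ]
cup [ 0.6121 -0.1203  0.015 ]
cradle [ 0.6053 -0.2229  0.015 ]
[[353.19990343   0.         314.28486666]
 [  0.         353.19990343 244.92574774]
 [  0.           0.           1.        ]]
cam in tool [ 7.90668988e-02 -1.21662635e-04 -1.25866397e-01] [[-0.001  0.952  0.305]
 [ 1.     0.     0.001]
 [ 0.001  0.305 -0.952]]
```

View pics/c1.png

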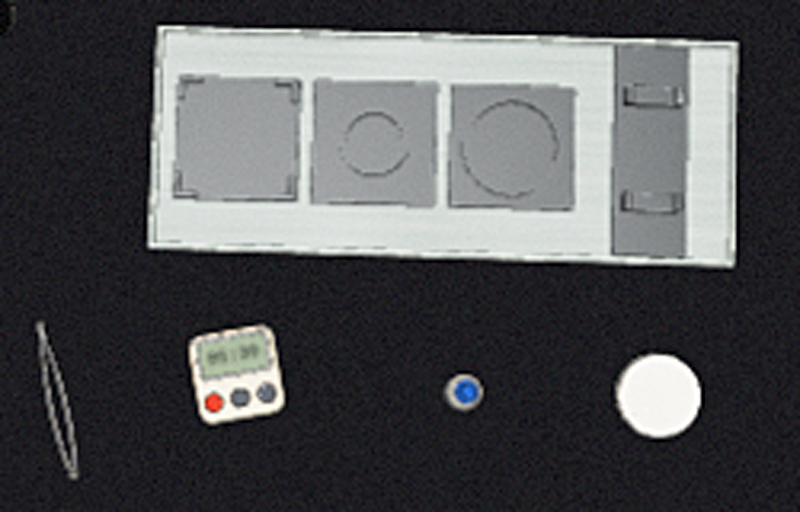

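```bash
python3 - <<'E'
from h import *
t,s=eyes.camera_model("top"),eyes.camera_model("scene")
def tri(a,b):
    c1,d1=ray(t,*a);c2,d2=ray(s,*b);d1/=np.linalg.norm(d1);d2/=np.linalg.norm(d2)
    k=np.linalg.lstsq(np.c_[d1,-d2],c2-c1,rcond=None)[0];p,q=c1+k[0]*d1,c2+k[1]*d2;return (p+q)/2,np.linalg.norm(p-q)
print("mon bottom-left",tri((337,142),(237,181)),"top-left",tri((338,100),(231,52)))
E
```

```text
mon bottom-left (array([ 0.77609193, -0.02183188,  0.08951951]), np.float64(0.0013678252100587478)) top-left (array([ 0.75701502, -0.02989061,  0.4107782 ]), np.float64(0.009339613916080246))
```

>>> arm_command(
  rows="0 0 0 0 0 0 7; 0 0 0 0 0 0 7; 0 0 0 0 0 0 7; 0 22 -30 5 0 0 0; 0 22 -30 5 0 0 0",
)

```text
time_s: 0.52
position: [0.24, -0.4538, 0.2375]
tool_rot: [[1.0, -0.005, -0.0], [-0.005, -1.0, 0.001], [-0.0, -0.001, -1.0]]
ft_force: [1.3, -0.0, -0.5]
grip_width: 0.0854
```

>>> arm_command(
  rows="0 22 -30 5 0 0 0; 0 22 -30 5 0 0 0; 0 22 -30 5 0 0 0; 0 22 -30 5 0 0 0; 0 22 -30 5 0 0 0",
)

```text
time_s: 0.93
position: [0.3512, -0.3023, 0.213]
tool_rot: [[1.0, -0.002, -0.0], [-0.002, -1.0, 0.0], [-0.0, -0.0, -1.0]]
ft_force: [1.0, -0.1, -0.8]
grip_width: 0.0854
```

>>> arm_command(
  rows="0 22 -30 5 0 0 0; 0 22 -30 5 0 0 0; 0 22 -30 5 0 0 0; 0 0 0 0 0 0 0",
)

```text
time_s: 1.27
position: [0.4186, -0.2093, 0.1973]
tool_rot: [[1.0, 0.004, -0.001], [0.004, -1.0, 0.003], [-0.001, -0.003, -1.0]]
ft_force: [-1.1, 0.4, 1.0]
grip_width: 0.0856
```

```bash
cat >> h.py <<'E'
def snap(n,name):
    m=eyes.camera_model(n);im=eyes.get_image(n)[:,:,::-1].copy();cv2.imwrite(f"pics/{name}.png",im);return m,im
def blob(im,thr,seed=None,inv=False,amin=200):
    g=im.max(2);k=((g<thr) if inv else (g>thr)).astype(np.uint8)*255
    cs,_=cv2.findContours(k,cv2.RETR_EXTERNAL,cv2.CHAIN_APPROX_NONE);cs=[c for c in cs if cv2.contourArea(c)>amin]
    return min(cs,key=lambda c:-cv2.pointPolygonTest(c,(float(seed[0]),float(seed[1])),True))
def disc(m,c,z):
    """circle in plane z from contour: world points -> enclosing circle"""
    w=np.array([cast(m,*p,z)[:2] for p in c.reshape(-1,2)],np.float32);return cv2.minEnclosingCircle((w*1e3))
E
python3 - <<'E'
from h import *
m,im=snap("wrist","w1")
s=proj(m,[.4238,-.2115,.07]);print(s);hsv=cv2.cvtColor(im,cv2.COLOR_BGR2HSV);print(im[int(s[1]),int(s[0])])
for t in(200,235,250):
    c=blob(im,t,s);print(t,disc(m,c,.07))
E
```

```text
[318.59856036 235.23372363]
[251 252 252]
200 ((427.07476806640625, -216.39736938476562), 29.73674774169922)
235 ((425.27337646484375, -216.1676788330078), 27.994415283203125)
250 ((425.1417236328125, -216.1866912841797), 27.788158416748047)
```

View pics/w1.png

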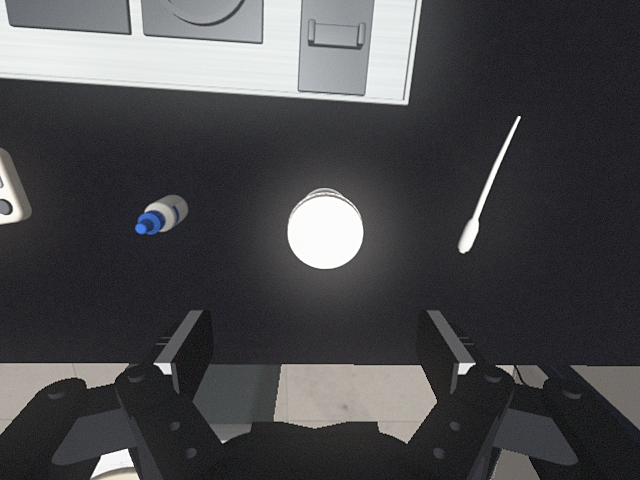

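The wrist view shows the lidded cup centred at about (325,231), the bottle on the left and the pipette on the right. I'll go down on the lid.

>>> arm_command(
  rows="0 7 5 15 0 0 0; 0 0 0 35 0 0 0; 0 0 0 35 0 0 0; 0 0 0 35 0 0 0; 0 0 0 15 0 0 0",
  squeeze=40,
)

```text
time_s: 1.73
position: [0.4219, -0.219, 0.0599]
tool_rot: [[1.0, -0.003, -0.004], [-0.003, -1.0, 0.003], [-0.004, -0.003, -1.0]]
ft_force: [-1.2, -0.2, -0.2]
grip_width: 0.0851
```

>>> arm_command(
  rows="1 0 0 0 0 0 0; 1 0 0 0 0 0 0; 1 0 0 0 0 0 0; 1 0 0 0 0 0 0; 1 0 0 0 0 0 0",
)

```text
time_s: 2.15
position: [0.4242, -0.2198, 0.0646]
tool_rot: [[1.0, -0.002, 0.002], [-0.002, -1.0, -0.002], [0.002, 0.002, -1.0]]
ft_force: [0.4, -1.4, 2.9]
grip_width: 0.0554
```

>>> arm_command(
  rows="1 0 0 0 0 0 0; 1 0 0 0 0 0 0; 1 0 0 -10 0 0 0; 1 0 0 -30 0 0 0; 1 0 0 -40 0 0 0",
)

```text
time_s: 2.57
position: [0.4226, -0.2182, 0.1427]
tool_rot: [[1.0, -0.002, -0.004], [-0.002, -1.0, 0.004], [-0.004, -0.004, -1.0]]
ft_force: [0.8, -1.1, -0.4]
grip_width: 0.0553
```

>>> arm_command(
  rows="1 0 0 -40 0 0 0; 1 0 0 -30 0 0 0; 1 0 0 0 0 0 0",
)

```text
time_s: 2.82
position: [0.4252, -0.2203, 0.2193]
tool_rot: [[1.0, -0.001, 0.008], [-0.001, -1.0, -0.007], [0.008, 0.007, -1.0]]
ft_force: [-0.3, 0.1, 0.3]
grip_width: 0.0552
```

```bash
python3 - <<'E'
from h import *
o=readout.observe();print(o["position"],o["ft_force"],o["grip_width"])
m,im=snap("wrist","w2")
E
```

```text
[ 0.42522766 -0.2203029   0.21930783] [-0.33105602  0.11180432  0.30567314] 0.055236171426430954
```

View pics/w2.png

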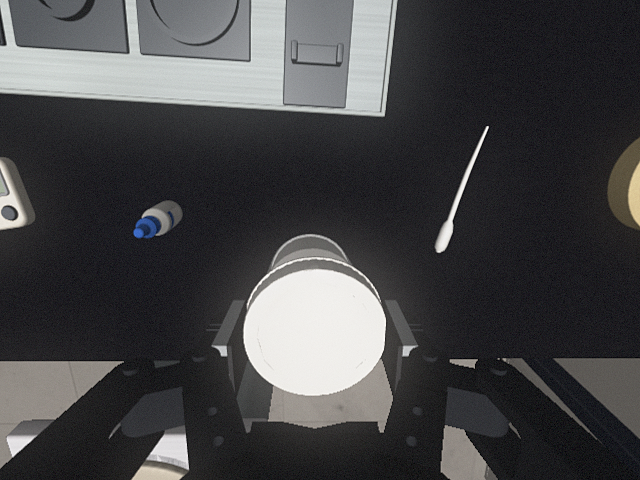

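The cup is held by the lid, with the lid centred between the pads at about (315,325). Next I'll look at the tray from above on the way.

>>> arm_command(
  rows="1 25 -25 -20 0 0 0; 1 25 -25 -20 0 0 0; 1 25 -25 -20 0 0 0; 1 0 -25 -20 0 0 0; 1 0 0 0 0 0 0",
)

```text
time_s: 3.28
position: [0.5001, -0.116, 0.2956]
tool_rot: [[1.0, 0.003, 0.004], [0.003, -1.0, -0.001], [0.004, 0.001, -1.0]]
ft_force: [-0.3, 0.4, -0.4]
grip_width: 0.0552
```

>>> arm_command(
  rows="1 0 0 0 0 0 0; 1 0 0 0 0 0 0",
)

```text
time_s: 3.45
position: [0.4983, -0.1196, 0.2918]
tool_rot: [[1.0, -0.002, -0.003], [-0.002, -1.0, 0.001], [-0.003, -0.001, -1.0]]
ft_force: [-0.0, -0.1, -1.2]
grip_width: 0.0555
```

```bash
python3 - <<'E'
from h import *
o=readout.observe();print(o["position"],o["qvel"])
m,im=snap("wrist","w3")
np.save("w3m.npy",np.array([m["mtx"].tolist()+[[0,0,0]],m["view"][:,:3].tolist(),m["view"][:,[3,3,3]].tolist()]))
print(disc(m,blob(im,235,(315,325)),o["position"][2]+.0055))
E
```

```text
[ 0.49830246 -0.11958138  0.29177347] [-1.16580088  0.41806272  0.03749244 -0.03838009  0.32270476  0.130723  ]
((501.33056640625, -119.14469909667969), 28.21756362915039)
```

View pics/w3.png

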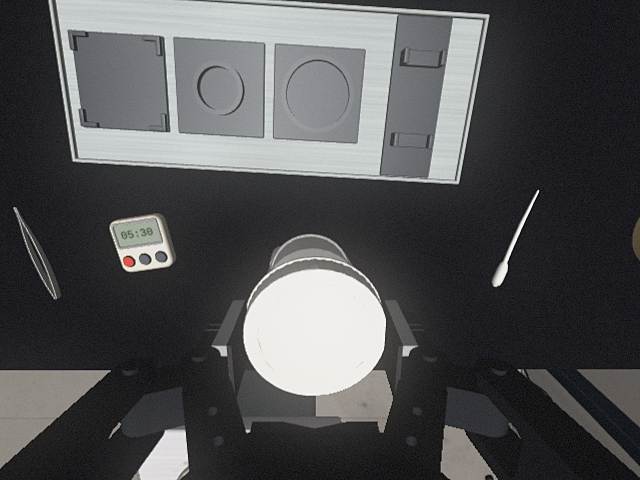

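The whole tray is in view. The plates are centred near (122,82), (220,87), (319,93) and (415,96). Timer and tweezers are at left.

```bash
cat >> h.py <<'E'
def wm(f="w3m.npy"):
    a=np.load(f);V=np.eye(4);V[:,:3]=a[1];V[:,3]=a[2][:,0];return dict(mtx=a[0][:3],view=V)
def wrect(m,c,z):
    w=np.array([cast(m,*p,z)[:2] for p in c.reshape(-1,2)],np.float32)*1e3
    r=cv2.minAreaRect(w);b=cv2.boxPoints(r);e=max((b[1]-b[0],b[2]-b[1]),key=np.linalg.norm)
    return np.round(r[0],1),np.round(r[1],1),round(float((np.degrees(np.arctan2(e[1],e[0]))+90)%180-90),1)
E
python3 - <<'E'
from h import *
im=cv2.imread("pics/w3.png");m=wm();g=cv2.cvtColor(im,cv2.COLOR_BGR2GRAY)
k=((g>20)&(g<150)).astype(np.uint8)*255;k[:, :]=cv2.morphologyEx(k,cv2.MORPH_OPEN,np.ones((5,5)))
for n,x0,y0,x1,y1,z in(("timerN",63,24,171,138,.009),("bottN",171,30,269,143,.009),("cupN",269,37,371,150,.009),("cradle",376,8,458,182,.009)):
    q=np.zeros_like(k);q[y0:y1,x0:x1]=k[y0:y1,x0:x1]
    cs,_=cv2.findContours(q,cv2.RETR_EXTERNAL,cv2.CHAIN_APPROX_NONE);print(n,wrect(m,max(cs,key=cv2.contourArea),z))
q=(g>60).astype(np.uint8)*255
for n,s,z in(("timer",(140,240),.012),("tweez",(40,262),.006),("tray",(200,150),.01)):
    cs,_=cv2.findContours(q,cv2.RETR_EXTERNAL,cv2.CHAIN_APPROX_NONE);cs=[c for c in cs if cv2.contourArea(c)>50]
    c=min(cs,key=lambda c:-cv2.pointPolygonTest(c,s,True));print(n,wrect(m,c,z))
# round rims: inner dark arcs via Hough on crop
for n,s,r,z in(("bott",(220,88),24,.017),("cup",(318,93),32,.015)):
    x0,y0=s[0]-45,s[1]-45;cr=cv2.medianBlur(cv2.resize(g[y0:y0+90,x0:x0+90],None,fx=4,fy=4,interpolation=2),5)
    h=cv2.HoughCircles(cr,cv2.HOUGH_GRADIENT,2,400,param1=60,param2=20,minRadius=int(4*r*.8),maxRadius=int(4*r*1.2))[0,0]/4;print(n,h+[x0,y0,0],cast(m,h[0]+x0,h[1]+y0,z).round(4))
E
```

```text
timerN (array([626.1,  86.3]), array([98.1, 93.9]), 86.6)
bottN (array([620.1, -12.4]), array([82. , 93.5]), -3.4)
cupN (array([ 613.1, -129.6]), array([78.7, 93.5]), -3.4)
cradle (array([ 607.9, -225.2]), array([ 56.4, 162.6]), -3.4)
timer (array([448.8,  88.3]), array([68.2, 69.9]), -81.3)
tweez (array([432.4, 224.9]), array([122.6,  19.5]), 12.4)
tray (array([616.5, -69.6]), array([440.3, 170.5]), 86.6)
bott [221.75        87.75        21.95000076] [ 0.6202 -0.0224  0.017 ]
cup [317.75        93.75        32.04999924] [ 0.6144 -0.1225  0.015 ]
```

>>> arm_command(
  rows="1 30 0 20 0 0 0; 1 30 0 20 0 0 0; 1 30 2 20 0 0 0; 1 23 0 30 0 0 0; 1 0 0 40 0 0 0",
)

```text
time_s: 3.92
position: [0.615, -0.1232, 0.1617]
tool_rot: [[1.0, -0.003, 0.004], [-0.003, -1.0, -0.001], [0.004, 0.001, -1.0]]
ft_force: [0.8, 0.3, -0.7]
grip_width: 0.0549
```

>>> arm_command(
  rows="1 0 0 35 0 0 0; 1 0 0 20 0 0 0; 1 0 0 0 0 0 0; 1 0 0 0 0 0 0; 1 0 0 0 0 0 0",
)

```text
time_s: 4.33
position: [0.6123, -0.1225, 0.1096]
tool_rot: [[1.0, -0.003, 0.002], [-0.003, -1.0, -0.001], [0.002, 0.001, -1.0]]
ft_force: [-0.4, -0.2, 0.4]
grip_width: 0.0552
```

```bash
python3 - <<'E'
from h import *
o=readout.observe();print(o["position"],o["qvel"].round(1),o["ft_force"])
m,im=snap("wrist","w4");print(disc(m,blob(im,235,(315,325)),o["position"][2]+.0055))
snap("top","t4");ms,s=snap("scene","s4")
cv2.imwrite("pics/s4c.png",np.hstack([im, cv2.resize(s[140:300,250:450],(600,480))])[:, :1240][::1])
c=cv2.resize(np.hstack([im,cv2.resize(s[140:300,280:480],(600,480))]),(800,310));cv2.imwrite("pics/s4c.png",c)
E
```

```text
[ 0.61229054 -0.12247057  0.10960803] [ 0.4 -1.2 -0.4  0.1 -0.2  0.1] [-0.3596398  -0.18875872  0.42279797]
((615.265869140625, -122.12480926513672), 28.17403793334961)
```

View pics/s4c.png

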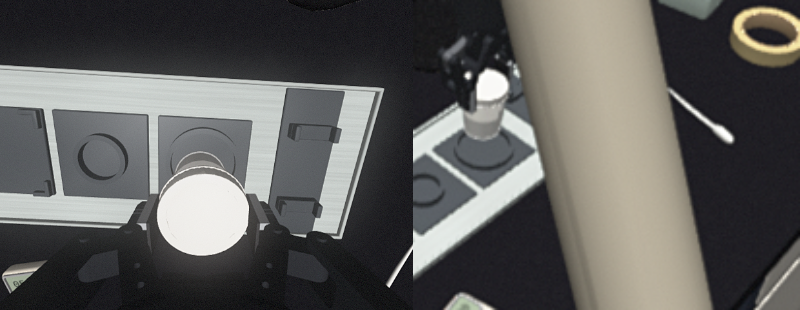

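The cup is above its nest and upright. Lowering.

>>> arm_command(
  rows="1 -1 -1 20 0 0 0; 1 0 0 10 0 0 0; 1 0 0 0 0 0 0; 1 0 0 3 0 0 0; 1 0 0 0 0 0 0",
)

```text
time_s: 4.9
position: [0.6111, -0.1206, 0.0756]
tool_rot: [[1.0, -0.002, 0.0], [-0.002, -1.0, -0.0], [0.0, 0.0, -1.0]]
ft_force: [-1.1, -0.7, -0.0]
grip_width: 0.0553
```

>>> arm_command(
  rows="1 0 0 2 0 0 0; 1 0 0 0 0 0 0; 1 0 0 0 0 0 0",
)

```text
time_s: 5.15
position: [0.6111, -0.1206, 0.0738]
tool_rot: [[1.0, -0.002, 0.001], [-0.002, -1.0, -0.0], [0.001, 0.0, -1.0]]
ft_force: [-0.2, 0.4, 0.6]
grip_width: 0.0552
```

>>> arm_command(
  rows="1 0 0 1 0 0 0; 1 0 0 0 0 0 0; 1 0 0 0 0 0 0",
)

```text
time_s: 5.4
position: [0.6116, -0.1206, 0.0735]
tool_rot: [[1.0, -0.002, 0.002], [-0.002, -1.0, -0.001], [0.002, 0.001, -1.0]]
ft_force: [0.2, 0.5, 7.2]
grip_width: 0.0555
```

>>> arm_command(
  rows="1 0 0 1 0 0 0; 1 0 0 0 0 0 0; 1 0 0 0 0 0 0",
)

```text
time_s: 5.65
position: [0.612, -0.1206, 0.0734]
tool_rot: [[1.0, -0.002, 0.004], [-0.002, -1.0, -0.001], [0.004, 0.001, -1.0]]
ft_force: [-0.1, 2.1, 10.7]
grip_width: 0.0553
```

Seated, with contact at 7–10 N. Release and rise.

>>> arm_command(
  rows="0.2 0 0 -1 0 0 0; 0 0 0 0 0 0 0; 0 0 0 0 0 0 0; 0 0 0 0 0 0 0; 0 0 0 -10 0 0 0",
)

```text
time_s: 6.07
position: [0.6099, -0.1202, 0.0807]
tool_rot: [[1.0, -0.002, -0.004], [-0.002, -1.0, 0.002], [-0.004, -0.002, -1.0]]
ft_force: [-0.1, -0.1, 0.8]
grip_width: 0.0853
```

>>> arm_command(
  rows="0 0 0 -40 0 0 0; 0 0 0 -40 0 0 0; 0 -20 -5 -30 0 0 0; 0 -40 -10 0 0 0 0; 0 -40 -20 0 0 0 0",
)

```text
time_s: 6.48
position: [0.5132, -0.0875, 0.1943]
tool_rot: [[1.0, -0.003, 0.004], [-0.003, -1.0, -0.002], [0.004, 0.002, -1.0]]
ft_force: [0.9, 0.3, -0.3]
grip_width: 0.0853
```

>>> arm_command(
  rows="0 -40 -10 0 0 0 0; 0 -40 0 0 0 0 0; 0 0 0 0 0 0 0; 0 0 0 0 0 0 0",
)

```text
time_s: 6.82
position: [0.4324, -0.0763, 0.1933]
tool_rot: [[1.0, -0.002, 0.001], [-0.002, -1.0, -0.0], [0.001, 0.0, -1.0]]
ft_force: [0.8, -0.0, 0.9]
grip_width: 0.0852
```

```bash
python3 - <<'E'
from h import *
o=readout.observe();print(o["position"],o["qvel"].round(1),o["ft_force"])
m,im=snap("wrist","w5")
mt,t=snap("top","t5");print("top cup",disc(mt,blob(t,200,proj(mt,[.614,-.121,.079]),amin=50),.079))
s=proj(m,[.614,-.121,.079]);print(s,disc(m,blob(im,235,s),.079))
E
```

```text
[ 0.43244824 -0.07629035  0.19331888] [ 0.5  2.9 -5.   0.2 -0.2  0.5] [ 0.84782296 -0.03035377  0.86589259]
top cup ((602.9368896484375, -65.18114471435547), 218.71505737304688)
[394.31619192 -61.33426989] ((561.8130493164062, -36.25398254394531), 133.93038940429688)
```

View pics/w5.png

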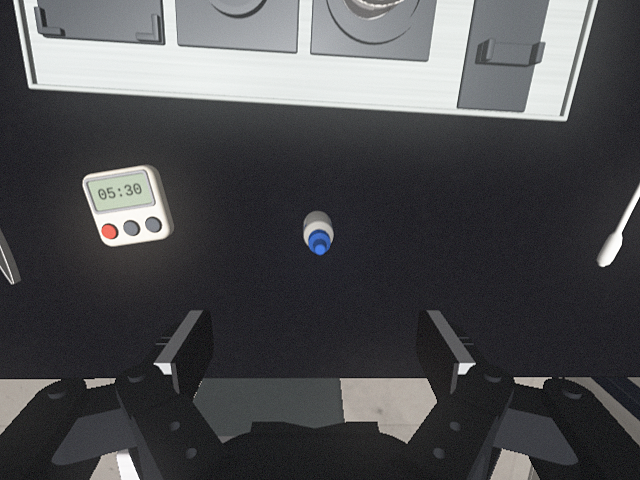

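The bottle is at (317,230) with its nozzle tip at (319,250). The cup stands in its nest, at the top edge of the picture.

```bash
python3 - <<'E'
from h import *
im=cv2.imread("pics/w5.png");o=readout.observe();m=eyes.camera_model("wrist")
hsv=cv2.cvtColor(im,cv2.COLOR_BGR2HSV);b=cv2.inRange(hsv,(100,120,60),(130,255,255));b[:200]=0
ys,xs=np.nonzero(b[:,290:350]);print(xs.mean()+290,ys.min(),ys.max())
print("tip",cast(m,319.5,250,.073).round(4))
g=im.max(2);ys,xs=np.nonzero(g[205:262,290:350]>70);print("blob rows",ys.min()+205,ys.max()+205,"cols",xs.min()+290,xs.max()+290)
print("far foot edge",cast(m,317,ys.min()+205,0.0).round(4))
for p in([.431,-.0752,.073],[.431,-.0752,.0]):print(proj(m,p))
E
```

```text
318.85388127853884 230 255
tip [ 0.4309 -0.0803  0.073 ]
blob rows 211 255 cols 303 333
far foot edge [ 0.4443 -0.079   0.    ]
[312.51008588 249.92618487]
[312.88269089 225.06448226]
```

>>> arm_command(
  rows="0 -1 3 39 0 0 0; 0 0 0 40 0 0 0; 0 0 0 40 0 0 0; 0 0 0 30 0 0 0; 0 0 0 8 0 0 0",
  squeeze=30,
)

```text
time_s: 7.33
position: [0.4322, -0.0792, 0.0316]
tool_rot: [[1.0, -0.002, -0.006], [-0.002, -1.0, 0.003], [-0.006, -0.003, -1.0]]
ft_force: [-2.4, 0.6, 0.5]
grip_width: 0.085
```

>>> arm_command(
  rows="1 0 0 0 0 0 0; 1 0 0 0 0 0 0; 1 0 0 0 0 0 0; 1 0 0 0 0 0 0; 1 0 0 0 0 0 0",
)

```text
time_s: 7.75
position: [0.4334, -0.0798, 0.0366]
tool_rot: [[1.0, -0.002, 0.003], [-0.002, -1.0, -0.001], [0.003, 0.001, -1.0]]
ft_force: [-0.0, 1.0, 0.9]
grip_width: 0.0254
```

>>> arm_command(
  rows="1 0 0 0 0 0 0; 1 0 0 0 0 0 0; 1 0 0 0 0 0 0; 1 0 0 0 0 0 0; 1 0 0 0 0 0 0",
)

```text
time_s: 8.17
position: [0.4334, -0.0799, 0.0366]
tool_rot: [[1.0, -0.002, 0.003], [-0.002, -1.0, -0.001], [0.003, 0.001, -1.0]]
ft_force: [-1.6, 0.4, 9.0]
grip_width: 0.0235
```

>>> arm_command(
  rows="1 0 0 -10 0 0 0; 1 0 0 -30 0 0 0; 1 0 0 -40 0 0 0; 1 20 0 -30 0 0 0; 1 35 -15 0 0 0 0",
)

```text
time_s: 8.58
position: [0.4889, -0.0665, 0.152]
tool_rot: [[1.0, -0.004, 0.009], [-0.004, -1.0, -0.005], [0.009, 0.005, -1.0]]
ft_force: [1.8, -1.6, -0.4]
grip_width: 0.0235
```

>>> arm_command(
  rows="1 35 -15 0 0 0 0; 1 35 -15 0 0 0 0; 1 35 -15 0 0 0 0; 1 25 -2 0 0 0 0; 1 0 0 20 0 0 0",
)

```text
time_s: 9.0
position: [0.6231, -0.0171, 0.1287]
tool_rot: [[1.0, 0.0, 0.01], [0.0, -1.0, -0.002], [0.01, 0.002, -1.0]]
ft_force: [-0.1, -0.8, 0.5]
grip_width: 0.0235
```

>>> arm_command(
  rows="1 0 0 20 0 0 0; 1 0 0 0 0 0 0; 1 0 0 0 0 0 0; 1 0 0 0 0 0 0",
)

```text
time_s: 9.33
position: [0.6181, -0.0181, 0.1069]
tool_rot: [[1.0, -0.002, 0.002], [-0.002, -1.0, -0.0], [0.002, 0.0, -1.0]]
ft_force: [0.4, 0.3, 0.3]
grip_width: 0.0236
```

```bash
python3 - <<'E'
from h import *
o=readout.observe();print(o["position"],o["qvel"].round(1),o["ft_force"],o["grip_width"])
m,im=snap("wrist","w6");zt=o["position"][2]
hsv=cv2.cvtColor(im,cv2.COLOR_BGR2HSV);b=cv2.inRange(hsv,(100,120,60),(130,255,255))
cs,_=cv2.findContours(b,cv2.RETR_EXTERNAL,cv2.CHAIN_APPROX_NONE);c=max(cs,key=cv2.contourArea);x,y,w,h=cv2.boundingRect(c);print(x,y,w,h)
print("tip",cast(m,x+w/2,y+h-8,zt-.0366+.073).round(4), togo([.6202,-.0176,.07],o=o))
E
```

```text
[ 0.61814538 -0.01805146  0.10686241] [-0.  -0.5 -0.4 -0.  -0.2 -0. ] [0.36304084 0.32168515 0.30605487] 0.023602587147468455
292 344 48 78
tip [ 0.6125 -0.0181  0.1433] shift [ 2.  -0.5 36.9]
```

View pics/w6.png

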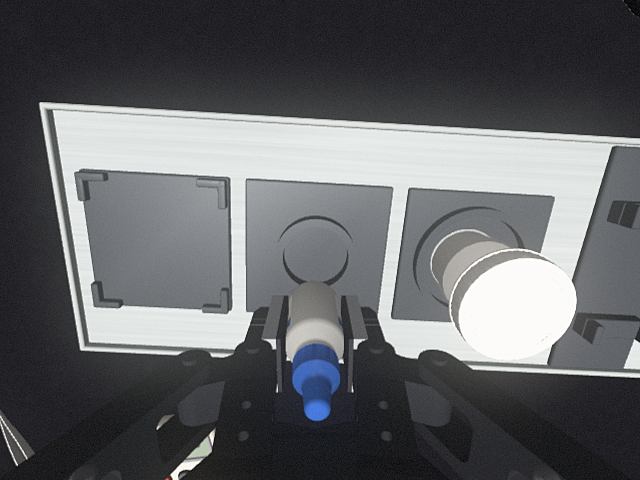

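The bottle is held above its nest rim at (317,250), and the cup stands upright in its own nest. Checking the bottle's axis offset in the hand.

```bash
python3 - <<'E'
from h import *
im=cv2.imread("pics/w6.png");m=eyes.camera_model("wrist")
b=.1069-.0366
for n,v,z,r in(("capfoot far",343,b+.048,.009),("foot far",281,b,.0125)):print(n,cast(m,317,v,z)[0]-r)
hsv=cv2.cvtColor(im,cv2.COLOR_BGR2HSV);k=cv2.inRange(hsv,(100,120,60),(130,255,255));print(np.nonzero(k[:,317])[0][[0,-1]])
for v in(405,412,419):print("tip",v,cast(m,317,v,b+.074)[:2])
print("cup lid",disc(m,blob(im,235,(512,302)),.079))
g=cv2.cvtColor(im,cv2.COLOR_BGR2GRAY);k=((g>25)&(g<150)).astype(np.uint8)*255;k=cv2.morphologyEx(k,cv2.MORPH_OPEN,np.ones((5,5)));k[:165]=0;k[318:]=0;k[:,236:]=0;k[:,:70]=0
cs,_=cv2.findContours(k,cv2.RETR_EXTERNAL,cv2.CHAIN_APPROX_NONE);print("timernest",wrect(m,max(cs,key=cv2.contourArea),.011))
# bottle plate corners by eye
for p in((246,179),(393,187),(554,197),(409,188)):print(p,cast(m,*p,.009)[:2].round(4))
E
```

```text
capfoot far 0.6128426596746646
foot far 0.6136536425262272
[344 421]
tip 405 [ 0.61682484 -0.01844986]
tip 412 [ 0.614157   -0.01844959]
tip 419 [ 0.61144922 -0.01844931]
cup lid ((610.2474365234375, -118.3130874633789), 31.71913719177246)
timernest (array([626. ,  85.9]), array([96.6, 95.3]), 86.6)
(246, 179) [0.6692 0.0252]
(393, 187) [ 0.6639 -0.0675]
(554, 197) [ 0.6573 -0.1707]
(409, 188) [ 0.6633 -0.0777]
```

>>> arm_command(
  rows="1 7 0 10 0 0 0; 1 0 0 20 0 0 0; 1 0 0 20 0 0 0; 1 0 0 8 0 0 0; 1 0 0 0 0 0 0",
)

```text
time_s: 9.8
position: [0.625, -0.018, 0.0465]
tool_rot: [[1.0, -0.002, -0.001], [-0.002, -1.0, 0.0], [-0.001, -0.0, -1.0]]
ft_force: [-0.4, 0.4, -0.4]
grip_width: 0.0235
```

>>> arm_command(
  rows="1 0 0 0 0 0 0; 1 0 0 2 0 0 0; 1 0 0 0 0 0 0; 1 0 0 0 0 0 0",
)

```text
time_s: 10.13
position: [0.6249, -0.0179, 0.0456]
tool_rot: [[1.0, -0.002, 0.0], [-0.002, -1.0, -0.0], [0.0, 0.0, -1.0]]
ft_force: [-0.2, 0.7, -1.0]
grip_width: 0.0234
```

>>> arm_command(
  rows="1 0 0 1 0 0 0; 1 0 0 0 0 0 0; 1 0 0 0 0 0 0",
)

```text
time_s: 10.38
position: [0.6251, -0.018, 0.0453]
tool_rot: [[1.0, -0.002, 0.001], [-0.002, -1.0, -0.0], [0.001, 0.0, -1.0]]
ft_force: [-0.4, 0.4, 5.5]
grip_width: 0.024
```

>>> arm_command(
  rows="1 0 0 1 0 0 0; 1 0 0 0 0 0 0; 1 0 0 0 0 0 0",
)

```text
time_s: 10.63
position: [0.6253, -0.018, 0.0452]
tool_rot: [[1.0, -0.002, 0.002], [-0.002, -1.0, -0.001], [0.002, 0.001, -1.0]]
ft_force: [-3.1, 0.9, 12.5]
grip_width: 0.0236
```

>>> arm_command(
  rows="0.4 0 0 -1 0 0 0; 0.2 0 0 0 0 0 0; 0 0 0 0 0 0 0; 0 0 0 0 0 0 0; 0 0 0 -15 0 0 0",
)

```text
time_s: 11.05
position: [0.6234, -0.0177, 0.0568]
tool_rot: [[1.0, -0.002, -0.005], [-0.002, -1.0, 0.001], [-0.005, -0.001, -1.0]]
ft_force: [0.1, -0.1, 0.4]
grip_width: 0.0819
```

>>> arm_command(
  rows="0 0 0 -40 0 0 0; 0 0 0 -40 0 0 0; 0 -20 0 -30 0 0 0; 0 -36 -20 0 0 0 0; 0 -36 -20 0 0 0 0",
)

```text
time_s: 11.47
position: [0.5326, 0.022, 0.1706]
tool_rot: [[1.0, -0.003, 0.004], [-0.003, -1.0, -0.001], [0.004, 0.001, -1.0]]
ft_force: [1.1, 0.6, 0.1]
grip_width: 0.0856
```

>>> arm_command(
  rows="0 -36 -20 0 0 0 0; 0 -36 -20 0 0 0 0; 0 -12 -26 0 0 0 -5; 0 0 0 0 0 0 -4; 0 0 0 0 0 0 0",
)

```text
time_s: 11.88
position: [0.4483, 0.0893, 0.1696]
tool_rot: [[0.987, 0.159, 0.0], [0.159, -0.987, -0.0], [0.0, 0.0, -1.0]]
ft_force: [0.9, -0.0, 0.1]
grip_width: 0.0852
```

>>> arm_command(
  rows="0 0 0 0 0 0 0; 0 0 0 0 0 0 0",
)

```text
time_s: 12.05
position: [0.4495, 0.0879, 0.1692]
tool_rot: [[0.988, 0.152, 0.0], [0.152, -0.988, -0.0], [0.0, 0.0, -1.0]]
ft_force: [0.3, 0.2, -0.1]
grip_width: 0.0856
```

```bash
python3 - <<'E'
from h import *
o=readout.observe();print(o["position"],o["qvel"].round(1),o["ft_force"])
m,im=snap("wrist","w7");g=im.max(2)
s=proj(m,[.449,.088,.016]);print(s)
c=blob(im,100,s);print(cv2.boundingRect(c));
for z in(.008,.016):
  r=wrect(m,c,z);print(z,r)
  print(togo([r[0][0]/1e3,r[0][1]/1e3,.03],r[2],o))
print(togo([r[0][0]/1e3,r[0][1]/1e3,.03],r[2]+90,o))
E
```

```text
[0.44953659 0.08792047 0.16923946] [-0.3  0.2 -0.   0.1  0.1 -0.4] [ 0.30178779  0.22990846 -0.14166398]
[314.72499105 233.2875257 ]
(274, 192, 79, 79)
0.008 (array([447.3,  89.3]), array([68.3, 65.5]), 8.7)
shift [ -2.   -1.7 139.2] rz -90.0
0.016 (array([449.5,  89.6]), array([66.4, 63.6]), 8.7)
shift [  0.2  -1.7 139.2] rz -90.0
shift [  0.2  -1.7 139.2] rz 0.0
```

View pics/w7.png

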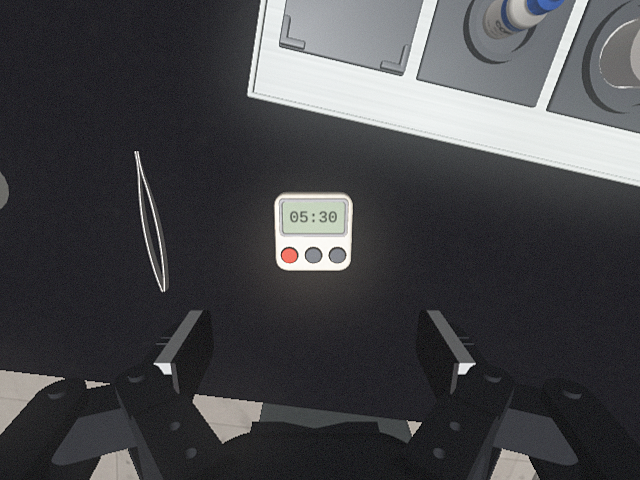

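The timer is square to the jaws, centred at (313,231). I'll go down in between the tweezers and the tray, which are both clear.

>>> arm_command(
  rows="0 0 -2 40 0 0 0; 0 0 0 40 0 0 0; 0 0 0 40 0 0 0; 0 0 0 25 0 0 0; 0 0 0 0 0 0 0",
  squeeze=30,
)

```text
time_s: 12.52
position: [0.4468, 0.0899, 0.0203]
tool_rot: [[0.988, 0.152, -0.009], [0.152, -0.988, 0.001], [-0.008, -0.002, -1.0]]
ft_force: [0.4, 0.7, -0.1]
grip_width: 0.0855
```

>>> arm_command(
  rows="0 0 0 0 0 0 0; 0 0 0 9 0 0 0; 0 0 0 0 0 0 0; 0 0 0 0 0 0 0",
)

```text
time_s: 12.85
position: [0.4492, 0.0903, 0.0162]
tool_rot: [[0.988, 0.154, 0.002], [0.154, -0.988, -0.0], [0.002, 0.0, -1.0]]
ft_force: [-0.3, -0.5, 0.0]
grip_width: 0.0856
```

>>> arm_command(
  rows="1 0 0 2 0 0 0; 1 0 0 0 0 0 0; 1 0 0 0 0 0 0; 1 0 0 0 0 0 0; 1 0 0 0 0 0 0",
)

```text
time_s: 13.27
position: [0.449, 0.0904, 0.014]
tool_rot: [[0.988, 0.155, 0.001], [0.155, -0.988, -0.0], [0.001, 0.0, -1.0]]
ft_force: [-1.1, 0.5, 5.6]
grip_width: 0.0633
```

>>> arm_command(
  rows="1 0 0 0 0 0 0; 1 0 0 0 0 0 0; 1 0 0 0 0 0 0; 1 0 0 0 0 0 0",
)

```text
time_s: 13.6
position: [0.449, 0.0904, 0.014]
tool_rot: [[0.988, 0.155, 0.001], [0.155, -0.988, -0.0], [0.001, 0.0, -1.0]]
ft_force: [-2.0, -0.5, 7.3]
grip_width: 0.0634
```

>>> arm_command(
  rows="1 0 0 -10 0 0 0; 1 0 0 -20 0 0 0; 1 0 0 -30 0 0 6; 1 0 0 -20 0 0 6.3; 1 35 0 0 0 0 0",
)

```text
time_s: 14.02
position: [0.4806, 0.0891, 0.097]
tool_rot: [[0.998, -0.064, 0.001], [-0.064, -0.998, 0.0], [0.001, -0.0, -1.0]]
ft_force: [2.3, 0.2, -0.9]
grip_width: 0.0638
```

>>> arm_command(
  rows="1 35 0 0 0 0 0; 1 35 0 0 0 0 0; 1 35 0 0 0 0 0; 1 35 0 0 0 0 0; 1 0 0 0 0 0 0",
)

```text
time_s: 14.43
position: [0.6283, 0.0791, 0.0931]
tool_rot: [[0.998, -0.06, 0.005], [-0.06, -0.998, -0.0], [0.005, 0.0, -1.0]]
ft_force: [-1.9, 0.3, -0.6]
grip_width: 0.0631
```

>>> arm_command(
  rows="1 0 0 0 0 0 0; 1 0 0 0 0 0 0; 1 0 0 0 0 0 0",
)

```text
time_s: 14.68
position: [0.6223, 0.0803, 0.0933]
tool_rot: [[0.998, -0.059, -0.001], [-0.059, -0.998, 0.0], [-0.001, -0.0, -1.0]]
ft_force: [-0.7, 0.2, -1.7]
grip_width: 0.063
```

```bash
python3 - <<'E'
from h import *
o=readout.observe();print(o["position"],o["qvel"].round(1),o["ft_force"],o["grip_width"])
print(togo([.6262,.0862,.023],-93.4,o))
m,im=snap("wrist","w8");print(proj(m,[.6262,.0862,.009]))
E
```

```text
[0.62225169 0.08025026 0.0933299 ] [ 0.1 -0.3 -0.2 -0.  -0.1  0. ] [-0.69697294  0.16152754 -1.67209878] 0.0629992531208413
shift [ 3.7 -6.2 70.3] rz 0.0
[305.46206088 256.64584513]
```

View pics/w8.png

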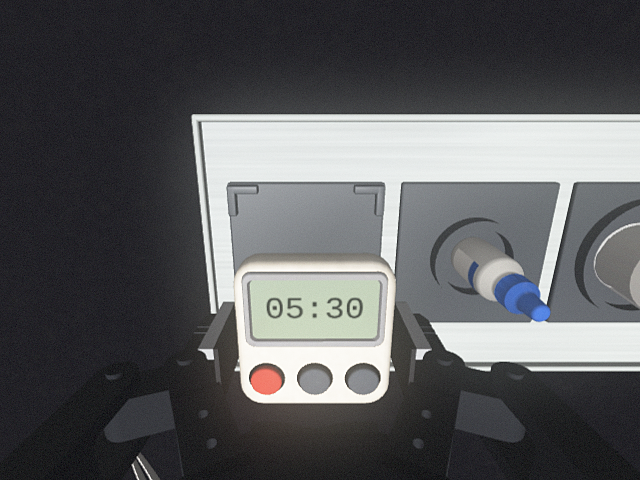

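The timer is held square and level over its nest. Bottle and cup are standing. Measuring the timer's place in the hand.

```bash
python3 - <<'E'
from h import *
im=cv2.imread("pics/w8.png");m=eyes.camera_model("wrist");o=readout.observe()
g=im.min(2);k=((g>90)).astype(np.uint8)*255;k[:252]=0;k[406:]=0;k[:,:233]=0;k[:,397:]=0;k=cv2.morphologyEx(k,cv2.MORPH_CLOSE,np.ones((25,25)))
cs,_=cv2.findContours(k,cv2.RETR_EXTERNAL,cv2.CHAIN_APPROX_NONE);c=max(cs,key=cv2.contourArea);print(cv2.boundingRect(c))
z=o["position"][2]+.002
r=wrect(m,c,z);print(r,o["position"])
for v in(256,262,266,270,402):print(v,cast(m,315,v,z)[:2])
# nest: far plate edge & near corners
for p in((230,183),(385,182)):print(cast(m,*p,.015 if 0 else .011)[:2].round(4))
E
```

```text
(233, 252, 164, 152)
(array([624.5,  80.8]), array([66.5, 68.7]), -3.4) [0.62234229 0.08025755 0.0935076 ]
256 [0.65718947 0.07842383]
262 [0.65481151 0.07856421]
266 [0.65321146 0.07865867]
270 [0.65159947 0.07875384]
402 [0.59070662 0.08234865]
[0.6754 0.1272]
[0.6706 0.0365]
```

>>> arm_command(
  rows="1 3 -5 15 0 0 0; 1 0 0 30 0 0 0; 1 0 0 18 0 0 0; 1 0 0 0 0 0 0; 1 0 0 0 0 0 0",
)

```text
time_s: 15.15
position: [0.626, 0.0849, 0.0304]
tool_rot: [[0.998, -0.059, -0.001], [-0.059, -0.998, 0.0], [-0.001, 0.0, -1.0]]
ft_force: [-0.0, -0.3, -0.9]
grip_width: 0.0633
```

>>> arm_command(
  rows="1 0 0 4 0 0 0; 1 0 0 0 0 0 0; 1 0 0 0 0 0 0",
)

```text
time_s: 15.4
position: [0.627, 0.0848, 0.0274]
tool_rot: [[0.998, -0.059, 0.002], [-0.059, -0.998, -0.0], [0.002, -0.0, -1.0]]
ft_force: [0.4, -0.1, -1.1]
grip_width: 0.0634
```

>>> arm_command(
  rows="1 0 0 2 0 0 0; 1 0 0 0 0 0 0; 1 0 0 0 0 0 0",
)

```text
time_s: 15.65
position: [0.6267, 0.0848, 0.0245]
tool_rot: [[0.998, -0.059, 0.0], [-0.059, -0.998, 0.0], [0.0, -0.0, -1.0]]
ft_force: [-0.2, 0.2, -1.8]
grip_width: 0.0631
```

>>> arm_command(
  rows="1 -2 0 1 0 0 0; 1 0 0 0 0 0 0; 1 0 0 1 0 0 0; 1 0 0 0 0 0 0; 1 0 0 0 0 0 0",
)

```text
time_s: 16.07
position: [0.6244, 0.085, 0.023]
tool_rot: [[0.998, -0.059, -0.0], [-0.059, -0.998, -0.0], [-0.0, 0.0, -1.0]]
ft_force: [-3.0, 0.3, 4.7]
grip_width: 0.0631
```

>>> arm_command(
  rows="1 0 0 1 0 0 0; 1 0 0 0 0 0 0; 1 0 0 0 0 0 0",
)

```text
time_s: 16.32
position: [0.6244, 0.085, 0.023]
tool_rot: [[0.998, -0.059, 0.0], [-0.059, -0.998, -0.0], [0.0, 0.0, -1.0]]
ft_force: [-6.2, -0.5, 14.2]
grip_width: 0.063
```

>>> arm_command(
  rows="0 0 0 -1 0 0 0; 0 0 0 0 0 0 0; 0 0 0 0 0 0 0; 0 0 0 -10 0 0 0; 0 0 0 -40 0 0 0",
)

```text
time_s: 16.73
position: [0.6219, 0.0849, 0.0678]
tool_rot: [[0.998, -0.06, -0.011], [-0.06, -0.998, 0.001], [-0.011, 0.0, -1.0]]
ft_force: [-0.2, -0.1, -1.0]
grip_width: 0.0855
```

>>> arm_command(
  rows="0 0 0 -40 0 0 0; 0 0 0 -40 0 0 0; 0 -35 -20 -20 0 0 0; 0 -35 -21 0 0 0 0; 0 -35 -21 0 0 0 0",
)

```text
time_s: 17.15
position: [0.5253, 0.1518, 0.1727]
tool_rot: [[0.998, -0.061, 0.004], [-0.061, -0.998, 0.0], [0.004, -0.001, -1.0]]
ft_force: [0.1, 0.9, -0.5]
grip_width: 0.0854
```

>>> arm_command(
  rows="0 -35 -21 0 0 0 0; 0 -30 -21 0 0 0 0; 0 -30 -21 0 0 0 0; 0 0 0 0 0 0 -7; 0 0 0 0 0 0 -7",
)

```text
time_s: 17.57
position: [0.4334, 0.2211, 0.1718]
tool_rot: [[0.981, 0.192, 0.001], [0.192, -0.981, 0.0], [0.001, -0.0, -1.0]]
ft_force: [0.1, 0.3, 0.6]
grip_width: 0.0856
```

>>> arm_command(
  rows="0 0 0 0 0 0 0; 0 0 0 0 0 0 0; 0 0 0 0 0 0 0",
)

```text
time_s: 17.82
position: [0.4352, 0.2198, 0.171]
tool_rot: [[0.984, 0.18, 0.0], [0.18, -0.984, 0.0], [0.0, -0.0, -1.0]]
ft_force: [-0.5, -0.2, -0.0]
grip_width: 0.0851
```

```bash
python3 - <<'E'
from h import *
o=readout.observe();print(o["position"],o["qvel"].round(1),o["ft_force"])
m,im=snap("wrist","w9");print(proj(m,[.4324,.2249,.006]))
for t in(60,90):
    c=blob(im,t,proj(m,[.4324,.2249,.006]),amin=50);r=wrect(m,c,.006);print(cv2.boundingRect(c),r,togo([r[0][0]/1e3,r[0][1]/1e3,.019],r[2]+90,o))
E
```

```text
[0.435167   0.21976343 0.17104321] [-0.2  0.3  0.1 -0.1 -0.  -0.8] [-0.47000958 -0.18068403 -0.03774988]
[308.3780654  231.02701963]
(299, 158, 17, 140) (array([431.5, 225.9]), array([122.9,  13.6]), 12.5) shift [ -2.5  -6.7 152. ] rz -2.1
(300, 158, 16, 139) (array([432.1, 225.7]), array([121.8,  13. ]), 10.4) shift [ -2.   -6.4 152. ] rz -0.0
```

View pics/w9.png

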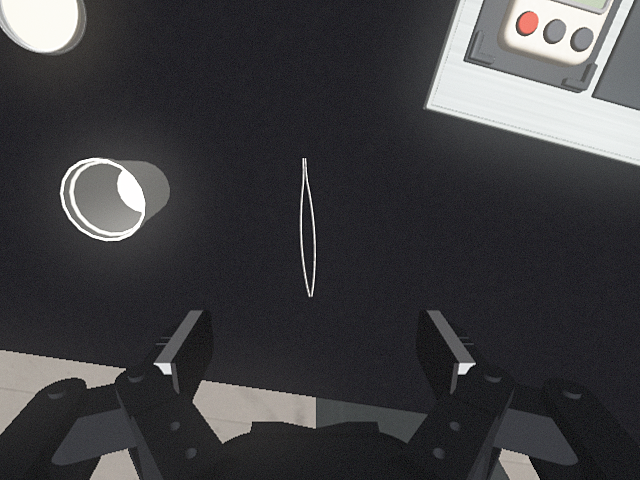

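The tweezers' ends are at (304,158) and (311,297). The timer lies in its nest. The open cup is at (115,195), clear of the fingers.

```bash
python3 - <<'E'
from h import *
m=eyes.camera_model("wrist")
a,b=cast(m,304.5,158.5,.0045),cast(m,310.7,297,.0045);h=np.degrees(np.arctan2(*(a-b)[1::-1]));print(a,b,np.linalg.norm(a-b),h,(a+b)/2)
M=(a+b)/2;print(togo([M[0],M[1],.019],h+90))
E
```

```text
[0.49110873 0.23848417 0.0045    ] [0.37091246 0.21178689 0.0045    ] 0.12312549191992722 12.522900269712677 [0.43101059 0.22513553 0.0045    ]
shift [ -3.2  -6.1 151.9] rz -2.1
```

>>> arm_command(
  rows="0 -3 -6 35 0 0 -2; 0 0 0 40 0 0 0; 0 0 0 40 0 0 0; 0 0 0 25 0 0 0; 0 0 0 0 0 0 0",
  squeeze=30,
)

```text
time_s: 18.28
position: [0.4288, 0.2244, 0.0268]
tool_rot: [[0.976, 0.216, -0.008], [0.216, -0.976, -0.002], [-0.009, 0.0, -1.0]]
ft_force: [-1.4, -0.4, -1.3]
grip_width: 0.0853
```

>>> arm_command(
  rows="0.5 0 0 0 0 0 0; 0.5 0 0 0 0 0 0; 0.5 0 0 8 0 0 0; 0.5 0 0 0 0 0 0; 0.5 0 0 0 0 0 0",
)

```text
time_s: 18.7
position: [0.4311, 0.2253, 0.0234]
tool_rot: [[0.976, 0.218, 0.001], [0.218, -0.976, 0.0], [0.001, -0.0, -1.0]]
ft_force: [0.6, 0.0, 0.2]
grip_width: 0.0428
```

```bash
python3 - <<'E'
from h import *
print(togo([.431,.2251,.0195],12.5+90))
E
```

```text
shift [-0.2  0.2  3.9] rz 0.1
```

>>> arm_command(
  rows="0.5 0 0 4 0 0 0; 1 0 0 0 0 0 0; 1 0 0 0 0 0 0; 1 0 0 0 0 0 0; 1 0 0 0 0 0 0",
)

```text
time_s: 19.12
position: [0.4309, 0.2253, 0.019]
tool_rot: [[0.976, 0.218, 0.0], [0.218, -0.976, 0.0], [0.0, -0.0, -1.0]]
ft_force: [-0.9, 0.5, 0.9]
grip_width: 0.0113
```

>>> arm_command(
  rows="1 0 0 0 0 0 0; 1 0 0 0 0 0 0; 1 0 0 0 0 0 0; 1 0 0 0 0 0 0",
)

```text
time_s: 19.45
position: [0.4309, 0.2253, 0.0189]
tool_rot: [[0.976, 0.218, 0.0], [0.218, -0.976, 0.0], [0.0, -0.0, -1.0]]
ft_force: [-0.9, 0.4, 2.9]
grip_width: 0.0115
```

>>> arm_command(
  rows="1 0 0 -10 0 0 0; 1 0 0 -30 0 0 0; 1 0 0 -40 0 0 5; 1 0 0 -40 0 0 6; 1 0 0 -10 0 0 5",
)

```text
time_s: 19.87
position: [0.4326, 0.2258, 0.1541]
tool_rot: [[0.998, -0.064, 0.008], [-0.064, -0.998, 0.002], [0.008, -0.003, -1.0]]
ft_force: [0.9, 0.7, 0.3]
grip_width: 0.0115
```

>>> arm_command(
  rows="1 17 36 0 0 0 0; 1 17 36 0 0 0 0; 1 17 36 0 0 0 0; 1 17 36 0 0 0 0; 1 17 36 0 0 0 0",
)

```text
time_s: 20.28
position: [0.5053, 0.0387, 0.1488]
tool_rot: [[0.998, -0.059, -0.0], [-0.059, -0.998, 0.0], [-0.0, -0.0, -1.0]]
ft_force: [0.6, 0.3, -0.6]
grip_width: 0.0114
```

>>> arm_command(
  rows="1 17 36 0 0 0 0; 1 17 36 0 0 0 0; 1 17 36 0 0 0 0; 1 17 36 0 0 0 0; 1 17 36 0 0 0 0",
)

```text
time_s: 20.7
position: [0.5795, -0.1462, 0.1486]
tool_rot: [[0.998, -0.06, -0.0], [-0.06, -0.998, 0.0], [-0.0, -0.0, -1.0]]
ft_force: [0.9, 0.9, -0.5]
grip_width: 0.0114
```

>>> arm_command(
  rows="1 0 36 0 0 0 0; 1 0 36 0 0 0 0; 1 0 0 0 0 0 0; 1 0 0 0 0 0 0; 1 0 0 0 0 0 0",
)

```text
time_s: 21.12
position: [0.5748, -0.2154, 0.1485]
tool_rot: [[0.998, -0.059, -0.001], [-0.059, -0.998, 0.001], [-0.001, -0.001, -1.0]]
ft_force: [0.2, 0.7, 0.4]
grip_width: 0.0116
```

```bash
python3 - <<'E'
from h import *
o=readout.observe();print(o["position"],o["qvel"].round(1),o["ft_force"],o["grip_width"])
print(togo([.6079,-.2252,.038],-93.4,o))
m,im=snap("wrist","w10")
E
```

```text
[ 0.57476479 -0.21544763  0.14852888] [ 1.5 -0.5  0.4 -0.  -0.  -0.1] [0.21343864 0.68270778 0.43175285] 0.011558052434597753
shift [ 33.7   7.8 110.5] rz -0.0
```

View pics/w10.png

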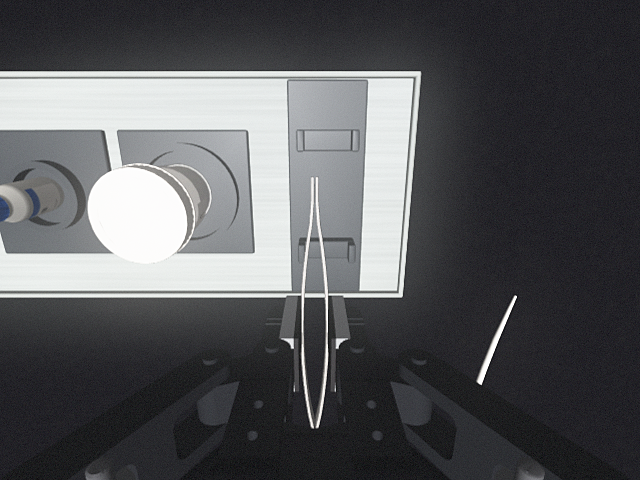

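The tweezers are held straight, with ends at (315,178) and (315,428). The cradle plate corners are about (287,80), (368,81), (360,292) and (291,291).

```bash
python3 - <<'E'
from h import *
m=eyes.camera_model("wrist");o=readout.observe();z=o["position"][2]-.0145
a,b=cast(m,315,178,z),cast(m,315.5,428,z);print(np.linalg.norm(a-b),(a+b)/2,np.degrees(np.arctan2(*(a-b)[1::-1])),o["position"])
c=[cast(m,*p,.009) for p in((287.5,80),(368,81),(360,292),(291.5,291))];C=np.mean(c,0);print(C, np.linalg.norm(c[1]-c[0]),np.linalg.norm(c[2]-c[1]))
d=C-(a+b)/2;print(o["tool_rot"].T@d*1e3)
# saddles (flat tops) z .019
for p in((327.5,141),(326.5,252)):print(cast(m,*p,.022))
E
```

```text
0.12398818335531155 [ 0.5744529  -0.21476799  0.13418369] -3.2271175953387186 [ 0.57490541 -0.21489241  0.14868369]
[ 0.60709061 -0.22544991  0.009     ] 0.05529606117955213 0.15909026866884243
[ 33.26911775   8.82802454 125.16193779]
[ 0.64697568 -0.22752902  0.022     ]
[ 0.56659138 -0.22295071  0.022     ]
```

>>> arm_command(
  rows="1 33 9 0 0 0 0; 1 0 0 40 0 0 0; 1 0 0 40 0 0 0; 1 0 0 20 0 0 0; 1 0 0 0 0 0 0",
)

```text
time_s: 21.58
position: [0.6055, -0.2241, 0.044]
tool_rot: [[0.998, -0.057, -0.008], [-0.057, -0.998, 0.005], [-0.008, -0.004, -1.0]]
ft_force: [-0.1, 0.2, -0.3]
grip_width: 0.0114
```

>>> arm_command(
  rows="1 0 0 0 0 0 0; 1 0 0 6 0 0 0; 1 0 0 0 0 0 0; 1 0 0 0 0 0 0",
)

```text
time_s: 21.92
position: [0.6079, -0.227, 0.0442]
tool_rot: [[0.998, -0.059, 0.002], [-0.059, -0.998, -0.001], [0.002, 0.001, -1.0]]
ft_force: [-0.1, 0.2, -1.2]
grip_width: 0.0117
```

>>> arm_command(
  rows="1 0 -1 4 0 0 0; 1 0 0 0 0 0 0; 1 0 0 1 0 0 0; 1 0 0 0 0 0 0; 1 0 0 0 0 0 0",
)

```text
time_s: 22.33
position: [0.6074, -0.226, 0.0379]
tool_rot: [[0.998, -0.059, 0.0], [-0.059, -0.998, -0.0], [0.0, 0.0, -1.0]]
ft_force: [0.0, 0.3, -0.5]
grip_width: 0.0114
```

>>> arm_command(
  rows="1 0 0 1 0 0 0; 1 0 0 0 0 0 0; 1 0 0 0 0 0 0",
)

```text
time_s: 22.58
position: [0.6076, -0.226, 0.0374]
tool_rot: [[0.998, -0.059, 0.001], [-0.059, -0.998, -0.0], [0.001, 0.0, -1.0]]
ft_force: [-0.1, 1.2, 5.0]
grip_width: 0.0117
```

>>> arm_command(
  rows="1 0 0 1 0 0 0; 1 0 0 0 0 0 0; 1 0 0 0 0 0 0",
)

```text
time_s: 22.83
position: [0.6076, -0.2261, 0.0373]
tool_rot: [[0.998, -0.059, 0.001], [-0.059, -0.998, -0.001], [0.001, 0.001, -1.0]]
ft_force: [-4.3, 2.7, 11.8]
grip_width: 0.0112
```

Seated. Release, rise and back off for a final look.

>>> arm_command(
  rows="0.6 0 0 -1 0 0 0; 0.5 0 0 0 0 0 0; 0.5 0 0 0 0 0 0; 0.5 0 0 0 0 0 0; 0.5 0 0 -10 0 0 0",
)

```text
time_s: 23.25
position: [0.6065, -0.2255, 0.0451]
tool_rot: [[0.998, -0.059, -0.003], [-0.059, -0.998, 0.002], [-0.004, -0.002, -1.0]]
ft_force: [-0.8, 0.2, -0.4]
grip_width: 0.0423
```

>>> arm_command(
  rows="0.5 0 0 -40 0 0 0; 0.5 0 0 -40 0 0 0; 0.5 0 0 -40 0 0 0; 0.5 -20 -30 -20 0 0 0; 0.5 -20 -35 -10 0 0 0",
)

```text
time_s: 23.67
position: [0.572, -0.16, 0.2008]
tool_rot: [[0.998, -0.062, 0.006], [-0.062, -0.998, -0.003], [0.006, 0.003, -1.0]]
ft_force: [0.2, 0.1, -0.0]
grip_width: 0.0427
```

>>> arm_command(
  rows="0.5 -15 -35 -20 0 0 0; 0.5 -10 -35 -20 0 0 0; 0.5 0 -15 -20 0 0 0; 0.5 0 0 0 0 0 0; 0.5 0 0 0 0 0 0",
)

```text
time_s: 24.08
position: [0.552, -0.0729, 0.2577]
tool_rot: [[0.998, -0.058, 0.003], [-0.058, -0.998, -0.001], [0.003, 0.001, -1.0]]
ft_force: [0.3, 0.1, -0.2]
grip_width: 0.0429
```

```bash
python3 - <<'E'
from h import *
m=eyes.camera_model("wrist");m,im=snap("wrist","w11");o=readout.observe();print(o["position"],o["ft_force"])
np.save("w11m.npy",np.array([m["mtx"].tolist()+[[0,0,0]],m["view"][:,:3].tolist(),m["view"][:,[3,3,3]].tolist()]))
E
```

```text
[ 0.55177037 -0.0736247   0.25635454] [-0.18870618 -0.59993674  0.25941398]
```

View pics/w11.png

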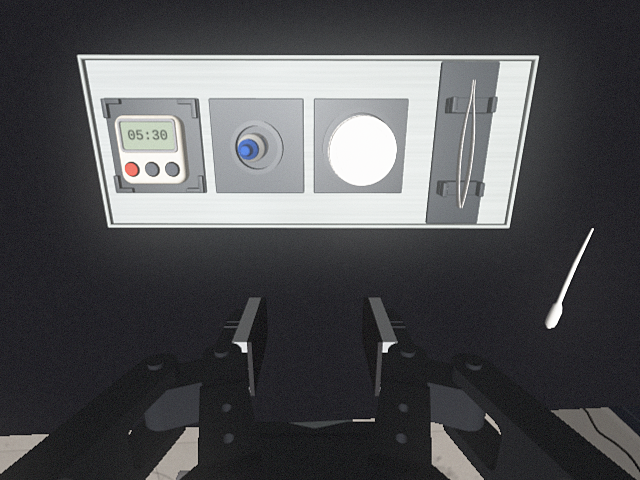

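All four are in their nests: timer (152,150), bottle (253,146), cup (362,151), and tweezers from (474,80) to (461,207). Checking the centring in numbers.

```bash
python3 - <<'E'
from h import *
im=cv2.imread("pics/w11.png");m=wm("w11m.npy")
R=np.array([[.9982,-.0593],[.0593,.9982]])  # world->tray axes rows: x'=(c,-s..)
ux=np.array([.9982,-.0593]);uy=np.array([.0593,.9982])
q=lambda p:np.round([ux@np.asarray(p),uy@np.asarray(p)],1)
P=lambda u,v,z:cast(m,u,v,z)[:2]*1e3
cor=dict(timer=((101,98.5),(198,98.5),(207,193),(115,193)),bottle=((208.5,98),(302.5,98),(304,193),(215,193)),cup=((314,98),(409,98),(401,193),(314,193)),cradle=((441,61.5),(499.5,61.5),(477,223),(426.5,223)))
for n,c in cor.items():
    w=np.array([P(*p,.009) for p in c]);print(n,"plate",q(w.mean(0)),"sides",np.linalg.norm(w[1]-w[0]).round(1),np.linalg.norm(w[2]-w[1]).round(1))
# tray outer
w=np.array([P(*p,.01) for p in((79,55.5),(539,55.5),(508.5,228),(108,228))]);T=w.mean(0);print("tray ctr",q(T),np.linalg.norm(w[1]-w[0]).round(1),"nest y'",(q(T)[1]+np.array([156,52,-52,-156])).round(1))
g=im.min(2);k=(g>225).astype(np.uint8)*255;k[:110]=0;k[190:]=0;k[:,:325]=0;k[:,400:]=0
cs,_=cv2.findContours(k,cv2.RETR_EXTERNAL,cv2.CHAIN_APPROX_NONE);(c,r)=disc(m,max(cs,key=cv2.contourArea),.079);print("cup",q(c),r)
g=im.max(2);k=(g>130).astype(np.uint8)*255;k[:110]=0;k[188:]=0;k[:,:113]=0;k[:,189:]=0;k=cv2.morphologyEx(k,cv2.MORPH_CLOSE,np.ones((15,15)))
cs,_=cv2.findContours(k,cv2.RETR_EXTERNAL,cv2.CHAIN_APPROX_NONE);r=wrect(m,max(cs,key=cv2.contourArea),.025);print("timer",q(r[0]),r)
a,b=P(474,80,.0235),P(461,207.5,.0235);print("tweez",q((a+b)/2),np.degrees(np.arctan2(*(a-b)[::-1])))
print("bottle nozzle",q(P(243,150,.082)),"body top disc c",q(P(254,146,.057)))
E
```

```text
timer plate [619.1 123.1] sides 95.4 93.2
bottle plate [619.5  18.6] sides 92.4 93.7
cup plate [619.6 -85.7] sides 93.4 93.7
cradle plate [ 619.4 -189. ] sides 55.9 158.8
tray ctr [619.1 -33.7] 436.4 nest y' [ 122.3   18.3  -85.7 -189.7]
cup [619.5 -79.3] 28.6796875
timer [617.7 122.4] (array([623.9,  85.6]), array([83.9, 73. ]), 86.7)
tweez [ 620.5 -189.9] -1.8786184574095064
bottle nozzle [620.2  19.4] body top disc c [622.5  14.3]
```

The cup lid reads about 6 mm off centre toward +y, while the rest are within about 2 mm. I'll look from straight above and mend it.

>>> arm_command(
  rows="0 20 15 15 0 0 0; 0 20 15 15 0 0 0; 0 20 14 15 0 0 0; 0 0 0 10 0 0 0; 0 0 0 0 0 0 0",
)

```text
time_s: 24.55
position: [0.6083, -0.1223, 0.197]
tool_rot: [[0.998, -0.062, -0.007], [-0.061, -0.998, 0.003], [-0.007, -0.002, -1.0]]
ft_force: [-0.1, 1.6, 0.1]
grip_width: 0.0853
```

>>> arm_command(
  rows="0 0 0 0 0 0 0; 0 0 0 0 0 0 0; 0 0 0 0 0 0 0",
)

```text
time_s: 24.8
position: [0.609, -0.1208, 0.2023]
tool_rot: [[0.998, -0.059, 0.001], [-0.059, -0.998, -0.0], [0.001, 0.0, -1.0]]
ft_force: [0.4, 0.2, 1.0]
grip_width: 0.0855
```

```bash
python3 - <<'E'
from h import *
m,im=snap("wrist","w12");o=readout.observe();print(o["position"])
np.save("w12m.npy",np.array([m["mtx"].tolist()+[[0,0,0]],m["view"][:,:3].tolist(),m["view"][:,[3,3,3]].tolist()]))
s=proj(m,[.614,-.119,.079]);print(s,[proj(m,[.6139+a,-.1214+b,.009]).round() for a,b in((.047,.047),(.047,-.047),(-.047,-.047))])
g=im.min(2);k=(g>225).astype(np.uint8)*255
cs,_=cv2.findContours(k,cv2.RETR_LIST,cv2.CHAIN_APPROX_NONE);c=min((c for c in cs if cv2.contourArea(c)>500),key=lambda c:-cv2.pointPolygonTest(c,tuple(map(float,s)),True))
print(cv2.boundingRect(c),disc(m,c,.079))
E
```

```text
[ 0.60897952 -0.12073556  0.20231907]
[312.25730986 237.38845965] [array([259., 167.]), array([365., 161.]), array([367., 261.])]
(8, 125, 396, 169) ((635.348876953125, -48.93218231201172), 145.5556640625)
```

View pics/w12.png

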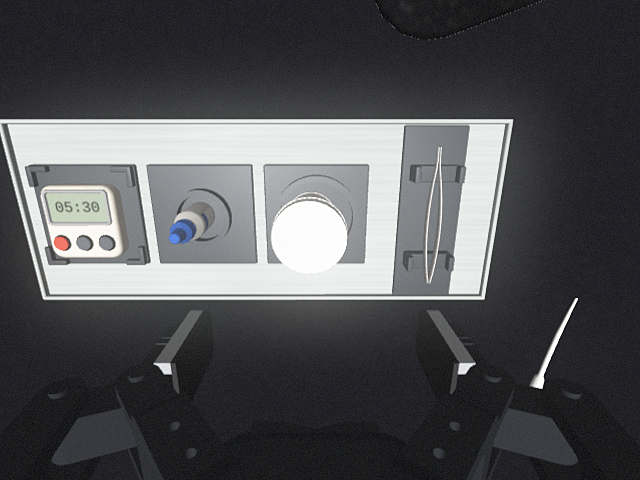

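The lid is centred at (309,237) and the plate at (316,213). The lid does stand left of centre.

```bash
python3 - <<'E'
from h import *
im=cv2.imread("pics/w12.png");m=wm("w12m.npy");o=readout.observe();R=o["tool_rot"]
g=im.min(2);k=(g>235).astype(np.uint8)*255;k[:205]=0;k[280:]=0;k[:,:268]=0;k[:,351:]=0;k[:262]*=1
k[:, :]=cv2.morphologyEx(k,cv2.MORPH_OPEN,np.ones((9,9)));
cs,_=cv2.findContours(k,cv2.RETR_EXTERNAL,cv2.CHAIN_APPROX_NONE)
c=max(cs,key=cv2.contourArea);hull=c.reshape(-1,2);f=hull[(hull[:,1]>212)]
w=np.array([cast(m,*p,.079)[:2]*1e3 for p in f]);A=np.c_[2*w,np.ones(len(w))];s=np.linalg.lstsq(A,(w**2).sum(1),rcond=None)[0];print("lid",s[:2],np.sqrt(s[2]+s[:2]@s[:2]),cv2.boundingRect(c))
pl=np.mean([cast(m,*p,.009)[:2]*1e3 for p in((264,165),(368.5,165),(367,263),(266,263))],0);print("plate",pl)
T=lambda p:(R.T[:2,:2]@(np.array(p)-o["position"][:2]*1e3)).round(1)
print("tool mm: lid",T(s[:2]),"plate",T(pl))
print("timer gaps: ",[cast(m,*p,.025)[:2].round(4) for p in((42,187),(116,187))])
E
```

```text
lid [ 613.1048904  -116.44124941] 27.529868795714613 (272, 205, 75, 69)
plate [ 613.57298185 -122.37777396]
tool mm: lid [ 3.9 -4.5] plate [4.7 1.4]
timer gaps:  [array([0.6568, 0.1107]), array([0.653 , 0.0474])]
```

>>> arm_command(
  rows="0 4 -4.5 30 0 0 0; 0 0 0 40 0 0 0; 0 0 0 40 0 0 0; 0 0 0 18 0 0 0; 0 0 0 0 0 0 0",
  squeeze=25,
)

```text
time_s: 25.27
position: [0.6114, -0.1158, 0.0695]
tool_rot: [[0.998, -0.059, -0.007], [-0.059, -0.998, 0.003], [-0.007, -0.002, -1.0]]
ft_force: [-0.5, 0.0, -0.8]
grip_width: 0.0853
```

>>> arm_command(
  rows="0 0 0 0 0 0 0; 0.2 0 0 0 0 0 0; 1 0 0 0 0 0 0; 1 0 0 0 0 0 0; 1 0 0 0 0 0 0",
)

```text
time_s: 25.68
position: [0.6144, -0.117, 0.0757]
tool_rot: [[0.998, -0.059, 0.004], [-0.059, -0.998, -0.001], [0.004, 0.001, -1.0]]
ft_force: [0.1, 0.3, 7.5]
grip_width: 0.0559
```

>>> arm_command(
  rows="1 0 0 0 0 0 0; 1 0 0 0 0 0 0; 1 0 0 0 0 0 0; 1 0 0 0 0 0 0",
)

```text
time_s: 26.02
position: [0.6144, -0.117, 0.0758]
tool_rot: [[0.998, -0.059, 0.004], [-0.059, -0.998, -0.002], [0.004, 0.001, -1.0]]
ft_force: [-0.9, -0.8, 5.9]
grip_width: 0.0562
```

```bash
cat >> h.py <<'E'
def lid(m,im,tcp,z):
    """circle fit of the white lid held/near TCP, in plane z -> world mm, radius"""
    s=proj(m,[tcp[0],tcp[1],z]);g=im.min(2);k=(g>235).astype(np.uint8)*255;h=int(45*353/1000/((-(m["view"]@[*tcp[:2],z,1])[2]))) 
    q=np.zeros_like(k);x,y=map(int,s);q[y-h:y+h,x-h-8:x+h+8]=k[y-h:y+h,x-h-8:x+h+8];q=cv2.morphologyEx(q,cv2.MORPH_OPEN,np.ones((9,9)))
    cs,_=cv2.findContours(q,cv2.RETR_EXTERNAL,cv2.CHAIN_APPROX_NONE);c=max(cs,key=cv2.contourArea)
    return disc(m,c,z),cv2.boundingRect(c)
E
python3 - <<'E'
from h import *
o=readout.observe();print(o["position"],o["grip_width"],o["ft_force"]);m,im=snap("wrist","w13");print(lid(m,im,o["position"],.079))
print(togo([.6136,-.1222,.073],None,o))
E
```

```text
[ 0.61442376 -0.11702007  0.07575762] 0.056170792257629165 [-0.88684964 -0.7894784   5.90459631]
(((638.9500122070312, -119.3741455078125), 3.54634165763855), (310, 278, 17, 10))
shift [-0.5  5.2  2.8]
```

>>> arm_command(
  rows="1 0 0 -6 0 0 0; 1 0 0 0 0 0 0; 1 0 5 0 0 0 0; 1 0 0 0 0 0 0; 1 0 0 0 0 0 0",
)

```text
time_s: 26.48
position: [0.613, -0.1221, 0.0791]
tool_rot: [[0.998, -0.06, -0.0], [-0.06, -0.998, 0.0], [-0.0, -0.0, -1.0]]
ft_force: [0.3, -0.3, -1.3]
grip_width: 0.056
```

>>> arm_command(
  rows="1 0 0 0 0 0 0; 1 0 0 5 0 0 0; 1 0 0 0 0 0 0; 1 0 0 0 0 0 0",
)

```text
time_s: 26.82
position: [0.6137, -0.122, 0.0752]
tool_rot: [[0.998, -0.059, 0.002], [-0.059, -0.998, -0.001], [0.002, 0.001, -1.0]]
ft_force: [-0.4, -0.6, 7.4]
grip_width: 0.0556
```

```bash
python3 - <<'E'
from h import *
o=readout.observe();print(o["position"],o["grip_width"],o["ft_force"],o["wrist_torque"]);m,im=snap("wrist","w14")
g=im.min(2);k=(g>235).astype(np.uint8)*255;k[:230]=0;k[420:]=0;k[:,:225]=0;k[:,405:]=0
cs,_=cv2.findContours(k,cv2.RETR_EXTERNAL,cv2.CHAIN_APPROX_NONE);c=max(cs,key=cv2.contourArea);print(cv2.boundingRect(c),disc(m,c,o["position"][2]+.0035))
E
```

```text
[ 0.61371852 -0.12203178  0.07519773] 0.05555276223966623 [-0.42866264 -0.64613964  7.40952254] [-0.1280563   0.11273356  0.00322677]
(245, 278, 140, 90) ((613.3346557617188, -121.51514434814453), 27.7730655670166)
```

>>> arm_command(
  rows="1 0 0 -0.5 0 0 0; 0.36 0 0 0 0 0 0; 0.33 0 0 0 0 0 0; 0.3 0 0 0 0 0 0; 0.27 0 0 0 0 0 0",
  squeeze=20,
)

```text
time_s: 27.28
position: [0.6128, -0.1215, 0.0742]
tool_rot: [[0.998, -0.059, -0.001], [-0.059, -0.998, 0.001], [-0.001, -0.001, -1.0]]
ft_force: [0.1, 0.0, -0.6]
grip_width: 0.0622
```

>>> arm_command(
  rows="0.2 0 0 0 0 0 0; 0.1 0 0 0 0 0 0; 0 0 0 0 0 0 0; 0 0 0 0 0 0 0; 0 0 0 0 0 0 0",
)

```text
time_s: 27.7
position: [0.6131, -0.1217, 0.0746]
tool_rot: [[0.998, -0.059, -0.0], [-0.059, -0.998, 0.0], [-0.0, -0.0, -1.0]]
ft_force: [0.7, 0.2, 0.9]
grip_width: 0.0852
```

>>> arm_command(
  rows="0 0 0 -10 0 0 0; 0 0 0 -35 0 0 0; 0 0 0 -40 0 0 0; 0 0 0 -40 0 0 0; 0 0 0 -5 0 0 0",
)

```text
time_s: 28.12
position: [0.615, -0.1224, 0.2133]
tool_rot: [[0.998, -0.059, 0.012], [-0.059, -0.998, -0.005], [0.012, 0.004, -1.0]]
ft_force: [-0.2, 0.9, 0.8]
grip_width: 0.0855
```

>>> arm_command(
  rows="0 -5 0 0 0 0 0; 0 0 0 0 0 0 0; 0 0 0 0 0 0 0; 0 0 0 0 0 0 0",
)

```text
time_s: 28.45
position: [0.6075, -0.1213, 0.2032]
tool_rot: [[0.998, -0.059, -0.003], [-0.059, -0.998, 0.001], [-0.003, -0.001, -1.0]]
ft_force: [-0.1, 0.2, -0.3]
grip_width: 0.0854
```

```bash
python3 - <<'E'
from h import *
m,im=snap("wrist","w15");o=readout.observe();print(o["position"],o["grip_width"])
s=proj(m,[.6136,-.122,.079]).astype(int);print(s)
g=im.min(2);k=(g>235).astype(np.uint8)*255;x,y=s;k[:y-33]=0;k[y+45:]=0;k[:,:x-43]=0;k[:,x+43:]=0;k=cv2.morphologyEx(k,cv2.MORPH_OPEN,np.ones((9,9)))
cs,_=cv2.findContours(k,cv2.RETR_EXTERNAL,cv2.CHAIN_APPROX_NONE);c=max(cs,key=cv2.contourArea);f=c.reshape(-1,2);print(cv2.boundingRect(c));f=f[f[:,1]>y-22]
w=np.array([cast(m,*p,.079)[:2]*1e3 for p in f]);t=np.linalg.lstsq(np.c_[2*w,np.ones(len(w))],(w**2).sum(1),rcond=None)[0];print("lid",t[:2],np.sqrt(t[2]+t[:2]@t[:2]))
E
```

```text
[ 0.60768989 -0.12129574  0.20330617] 0.08555455947737539
[315 234]
(278, 201, 75, 71)
lid [ 612.01254777 -121.13260491] 27.578375745785095
```

View pics/w15.png

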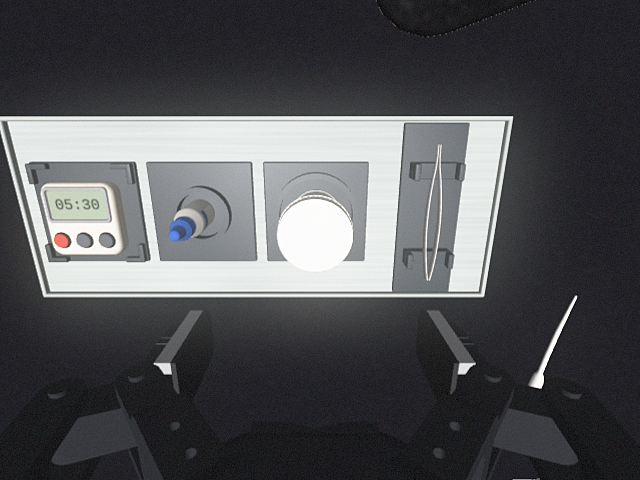

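The cup is now at (315,234), concentric with its rim to about 1.5 mm. One numeric check of the timer and bottle in this picture remains.

```bash
python3 - <<'E'
from h import *
ux=np.array([.9982,-.0593]);uy=np.array([.0593,.9982]);q=lambda p:np.round([ux@np.asarray(p),uy@np.asarray(p)],1)
for f,mm,roi,bl in(("w11",wm("w11m.npy"),(112,108,190,190),(230,130,272,170)),("w15",eyes.camera_model("wrist"),(33,176,130,258),(160,195,225,250))):
    im=cv2.imread(f"pics/{f}.png");P=lambda u,v,z:cast(mm,u,v,z)[:2]*1e3
    for t in(170,200,220):
        k=(im.max(2)>t).astype(np.uint8)*255;q0=np.zeros_like(k);x0,y0,x1,y1=roi;q0[y0:y1,x0:x1]=k[y0:y1,x0:x1]
        cs,_=cv2.findContours(q0,cv2.RETR_EXTERNAL,cv2.CHAIN_APPROX_NONE);c=max(cs,key=cv2.contourArea);r=wrect(mm,c,.025);print(f,t,"timer",q(r[0]),r[1:],cv2.boundingRect(c))
    hsv=cv2.cvtColor(im,cv2.COLOR_BGR2HSV);k=cv2.inRange(hsv,(100,120,50),(130,255,255));x0,y0,x1,y1=bl;k2=np.zeros_like(k);k2[y0:y1,x0:x1]=k[y0:y1,x0:x1];ys,xs=np.nonzero(k2);print("blue",xs.min(),xs.max(),ys.min(),ys.max())
E
```

```text
w11 170 timer [617.6 121.5] (array([63.1, 64.5]), -3.3) (115, 115, 70, 69)
w11 200 timer [618.  121.7] (array([62.2, 63.5]), -3.3) (115, 115, 70, 68)
w11 220 timer [617.5 121.8] (array([61.6, 62.6]), -3.3) (115, 116, 69, 67)
blue 238 257 140 158
w15 170 timer [618.2 121.5] (array([63.3, 64.5]), -3.4) (41, 183, 81, 72)
w15 200 timer [618.6 121.7] (array([62.3, 63.5]), -3.4) (41, 183, 81, 71)
w15 220 timer [618.2 121.9] (array([61.7, 62.7]), -3.4) (41, 184, 80, 70)
blue 169 191 217 240
```

```bash
python3 -c "
from rig import env
print(env.close_job())"
```

```text
the job is handed in; nothing more can be done
None
```

I placed the lidded cup, the dropper bottle, the timer and the tweezers in their nests, in that order, and handed the job in at about 28.5 s. The open cup and the pipette were not touched.

Last checks, from the wrist camera and measured against the tray:
- **Cup:** it stood about 6 mm off centre after its first release. I gripped it again, re-centred it and released it slowly; it is now within about 1.5 mm.
- **Timer:** about 1.5 mm off centre, square to its nest (reading −3.3 to −3.4° against the tray's −3.4°), keys up.
- **Tweezers:** about 1 mm off centre, lying on both saddles. Their angle read about 1.5° off the cradle's direction.
- **Bottle:** upright. The nozzle tip read about 1 mm off centre. A rough reading of its body gave about 5 mm; I took that one as unreliable because I judged the pixel by eye.

The top camera read about 4 mm different in y from the wrist camera for the cup and the bottle. I used the wrist camera for both the objects and the nests. Force readings stayed below about 15 N, and the arm stood clear at hand-in with the gripper open.

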